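# Screw the elbow fitting into the clamped port up to the mark

### The job

Take the brass elbow hose fitting out of the blue rack and push its key fully into the slot of the tilted, clamped port, with the elbow's outlet on the side of the white dot. Screw it in clockwise until it stiffens and the outlet points along the red mark on the port's rim, stop there without overtightening past it, and let go with the elbow seated. Leave the steel straight fitting in the rack and the other things on the bench where they are.

Things in the scene. Friction and masses are not known exactly. Their poses are not given: they have to be found in the camera images.
- elbow: Loose brass elbow, 0.12 kg, upright in a rack hole. Origin: centre of the underside of its round flange (34 mm across, 5 thick); z up. Above: square block 26 x 26, z 5 to 47 mm; its flat sides across y are free to grip. Ribbed outlet, 16 mm thick, leaves the +x side at z 30, ends 48 mm from the axis. Below: key 24 (x) x 10 (y) mm, down to z -17, lower 5 mm rounded.
- outlet (a point): Free end of the elbow's outlet barb: 48 mm along the elbow's x axis and 30 mm above its origin; its axes are parallel to the elbow's.
- port: Fixed steel housing, 72 mm in diameter, clamped on a grey stand, its axis leaning 28 degrees from vertical, to the robot's left and a little towards it. Origin: centre of its rim plane, 125 mm above the bench. z points out of the port along its axis; y at the red mark on the rim, the final direction of the outlet (to the robot's left); x roughly away from the robot.
- slot (a point): Mouth of the slot, centre of the top face of the brass threaded sleeve in the port. z: out along the port's axis; x: towards the white dot on the sleeve's ring, where the outlet must be as the key goes in. Slot 25.6 (x) x 11.6 (y) mm, 20 deep, 3 mm chamfer. Fully in, the elbow's flange rests on this face: same origin, frames parallel. The face stands 5 mm above the rim at screw = 0.
- screw (a joint): Turn of the taper-threaded sleeve, rad; grows clockwise seen from outside (about the port's -z), the sleeve sinking 2.4 mm per rad. Starts at 0.3 to 0.7. It stiffens as it turns: about 0.2 N m at 0.6, 0.4 at 1.1, 0.6 at 1.5, 0.75 at 1.85. At 1.50 the white dot stands at the red mark. It stays where left up to 1.5 and springs back to about 1.6 if turned farther; beyond 1.85 it is overtightened.
- straight: Bystander: loose steel straight hose fitting with a 34 mm flange and an upright barb, 53 mm tall above its origin, the centre of the underside of its flange. It stands in the other hole of the rack and stays there.
- rack: Fixed blue rack, 58 (x) x 146 (y) x 24 mm, its origin at the centre of its underside; two round holes 28 mm in diameter at y = -40 and +40 mm, right through. The fittings' flanges rest on its top, so that their origins are 24 mm above the bench.
- oil_bottle: Bystander: small white bottle with a red cap, 38 mm in diameter, 105 mm tall, standing at the front right; origin at the centre of its underside.
- tape_roll: Bystander: roll of tan tape lying flat at the front right, 98 mm across, 25 mm high; origin at the centre of its underside.
Not all that is in view belongs to the job. What is shaped like the elbow but turquoise is not meant.

How it is judged:
On the way, in this order (a step that is already met when the one before it is completed fails the run):
1. the elbow is lifted out of the rack (height (world z) of elbow above 0.06 m), for 0.1 s.
2. the elbow's key is in the slot with the flange down on the sleeve, outlet on the side of the white dot, before the thread is tight (distance between elbow and slot below 0.004 m and angle between the z axis of elbow and the z axis of port, either way round below 0.08 rad and x of outlet in the frame of slot above 0.035 m and value of joint screw below 1.1 rad), for 0.1 s.
3. the seated elbow is screwed in until the thread is tight (distance between elbow and slot below 0.004 m and angle between the z axis of elbow and the z axis of port, either way round below 0.08 rad and value of joint screw above 1.27 rad), for 0.1 s.
At the end, for the whole second after the job is handed in: The elbow is seated in the port (flange within 4 mm of the sleeve's face, axes parallel within 0.08 rad), its outlet points along the red mark within 0.21 rad (12 degrees), the thread is tight (screw between 1.27 and 1.8), the elbow is at rest, and the straight fitting still stands in the rack (all of step 3 and angle between the x axis of elbow and the y axis of port, either way round below 0.21 rad and y of outlet in the frame of port above 0.035 m and value of joint screw below 1.8 rad and linear speed of elbow below 0.01 m/s and angular speed of elbow below 0.1 rad/s and z of straight in the frame of rack below 0.03 m); the robot touches nothing.
It fails at once if the thread is overtightened (screw beyond 1.85) (value of joint screw above 1.85 rad).
It fails at once if the straight fitting is taken or knocked out of the rack (distance of straight from where it was at the start of the episode above 0.02 m).
It fails at once if the bottle or the tape roll is pushed more than 30 mm or the bottle tipped (distance of any of oil_bottle, tape_roll from where it was at the start of the episode above 0.03 m or angle between oil_bottle's own z axis and vertical above 0.4 rad).
It also fails if it takes over 42 s, if anything falls off the work surface, if the arm or the gripper's body presses on something with over 40 N, if the wrist force passes 120 N, or if a joint passes its speed limit or range.

### The arm

A 6-joint arm with a two-finger parallel gripper is mounted at the origin on a cart in front of the work surface, level with it; the furniture and walls round the work are solid. World frame = base frame: x ahead of the robot, y to its left, z up, the work surface at z = 0. Lengths are in m, angles in rad, forces in N, time in s.
With the tool pointing down it reaches from about 0.35 to 0.85 m from the base axis. Payload 8.1 kg.
Tool frame: the origin (TCP) lies midway between the tips of the shut fingers; the grasp point (between the pads) lies robot.grip_depth behind it (robot.grip_depth is the distance from the TCP to the grasp point, in m); z points along the fingers, y is the line along which they close (so a half turn about z gives the same grasp; the last joint's range is limited). The gripper opens to 93 mm and grips with 3 to 60 N. Pads are 15 mm wide; open, the fingers measure 128 mm over their backs; the gripper's body (75 mm by 188 mm) begins 65 mm behind the grasp point.
Start: joints at [1.163, 0.13, 1.488, -0, 1.523, -0.085], TCP at [0.19, 0.569, 0.219] pointing down, gripper open.
Joint ranges: [-2.96, 2.96], [-0.89, 2.26], [0.02, 2.5], [-1.34, 4.48], [0, 2.73], [-2.66, 2.66]. Speed limits (rad/s): [2.39, 2.39, 2.79, 3.14, 3.14, 3.14].

### API

Orientations are given as a rotation vector (axis times angle).
In Python, from plant import robot gives the robot as it stands.
- The arm moves only by the tool carry_out, never from a script. Its argument "rows" is a list of rows, each a list of 6 numbers: the shift along the tool's x, y, z in m, then the turn, a rotation vector about the tool's x, y, z in degrees. A call has 1 to 12 rows; each row is the pose to reach, as a shift and turn from the pose commanded when the call began, along the tool's axes at that moment; what a row does not reach only later rows make up. A row lasts 1/8 s, in which the tool goes at most 62.5 mm and 10.7 degrees, less where a joint would pass 70% of its speed; a pose out of reach is approached as far as the arm can. A call with a gripper value outside its range is refused whole. "jaw" is the closure in counts, from 0 (fully open) to 255 (shut), set as the call begins (left out, the last holds). The fingers move at their own pace and stop on an object; "force" is the grip in N (left out, the last holds). Time passes only in rows, so rows that repeat a pose let the fingers close. It gives the time, the measured TCP pose, the force, the opening and the grip force at its end, in the units of the state.
- robot.read_state(): the state, without advancing time (a new reading comes with each control period).
- robot.read_camera(name): name is "side" or "top"; returns the picture (384x512x3 uint8, red, green, blue); there is no depth.
- robot.camera_model(name): a dict with "fx", "fy", "cx", "cy" (pixels), "R" (3x3) and "t" (3): a world point X has camera coordinates R X + t. Camera axes: x right, y down, z forward; pixel columns grow to the right and rows downward; lengths in m; the calibration is good to about 2 mm. A picture is of the moment at which its call begins. camera_model takes no time and is no camera call.
- robot.close_job(): hands the job in; it is judged then, once.
Trained networks look in the newest picture that a camera, given by its name, has taken for a name from the list of things; names that differ only in an ending like _2 or _b are one class to them, and where a whole thing is asked for, a point or a joint stands for the part that bears it (a point fixed in the world has none). Each returns a list of dicts, best first, with "conf" (0 to 1); they miss things now and then, are a little off and sometimes report something else, mostly with a low value. They report only what shows in the picture. A call takes as long as a camera call. They do not tell look-alikes from the thing itself.
- robot.outline_of(camera, target): "pixels" (384x512 bool, what is visible of it) and "pixel" ([column, row] in pixels, amid what is visible of it).
The state is a dict: "t": time; "q": joint angles; "dq": joint speeds; "joint_torque": joint torques, N m; "tool_pos": TCP position; "orientation": TCP orientation; "force": force on the tool from outside, world axes, zero at the start; "wrist_torque": the same for the moment, N m; "opening": finger opening in m; "gripper_force": force on a finger pad.
Only numpy, scipy, OpenCV 4.12 (cv2) and the standard library are available. Lean on these libraries where they do the work, as an engineer would, in place of code of your own. Each camera call takes 0.05 s, during which the arm holds its last target. There are 200 camera calls.

## Working session

There is one attempt and no reset: what is moved stays moved. The work goes in short steps, Python scripts to look and compute and a tool call to move; the robot and the scene stay as the last step left them, time stands still between calls to the robot, and variables do not carry over. Pictures are saved under pics/ and viewed, at most 10 in all, crops included, and the job is handed in when it is done.

Besides the shell and the picture viewer there is one more tool, called after "Emit:" as name([rows], argument=value, ...), one row to a line, values as JSON. carry_out: Moves the arm, as the interface text tells. Its arguments: {"type":"object","properties":{"rows":{"type":"array"},"jaw":{"type":"number"},"force":{"type":"number"}},"required":["rows"]}

```bash
mkdir -p pics; ls; python3 - <<'E'
from plant import robot
import cv2,numpy as np
for c in("side","top"):
    im=robot.read_camera(c); cv2.imwrite(f"pics/{c}0.png",im[:,:,::-1])
    m=robot.camera_model(c); print(c,m['fx'],m['cx'],m['cy'],np.round(-np.array(m['R']).T@m['t'],3),np.round(m['R'],2).tolist())
    for n in("elbow","straight","port","rack","oil_bottle","tape_roll","slot","screw"):
        try:print(n,[(np.round(d['pixel']).tolist(),round(d['conf'],2),int(d['pixels'].sum())) for d in robot.outline_of(c,n)])
        except Exception as e: print(n,e)
print(robot.read_state(),robot.grip_depth)
E
```

```text
pics
side 442.7278939595598 252.7156390452171 194.71241640951794 [ 0.377 -0.989  0.966] [[1.0, -0.08, 0.02], [-0.04, -0.68, -0.74], [0.07, 0.73, -0.68]]
elbow [([240.0, 183.0], 0.68, 222), ([289.0, 190.0], 0.62, 114), ([217.0, 137.0], 0.6, 131)]
straight [([218.0, 150.0], 0.63, 106)]
port [([215.0, 148.0], 0.71, 84), ([292.0, 193.0], 0.66, 398)]
rack [([220.0, 151.0], 0.54, 346)]
oil_bottle [([234.0, 285.0], 0.59, 409)]
tape_roll [([241.0, 328.0], 0.87, 808)]
slot []
screw [([291.0, 192.0], 0.71, 141)]
top 422.3187206041977 258.99174910280544 186.07870736758454 [ 0.199 -0.07   1.599] [[-0.0, -1.0, -0.0], [-0.99, 0.0, -0.16], [0.16, 0.0, -0.99]]
elbow [([165.0, 211.0], 0.6, 495), ([150.0, 214.0], 0.51, 126), ([223.0, 193.0], 0.39, 88)]
straight [([173.0, 214.0], 0.6, 45), ([166.0, 210.0], 0.24, 459), ([148.0, 214.0], 0.18, 97)]
port [([257.0, 147.0], 0.92, 346), ([176.0, 212.0], 0.62, 54)]
rack [([166.0, 212.0], 0.66, 392), ([257.0, 148.0], 0.59, 347)]
oil_bottle []
tape_roll [([351.0, 202.0], 0.78, 211)]
slot [([259.0, 151.0], 0.6, 172)]
screw [([258.0, 151.0], 0.75, 192), ([351.0, 206.0], 0.2, 264)]
{'t': 0.9, 'q': array([ 1.16257405e+00,  1.30396960e-01,  1.48824959e+00, -3.60643467e-06,
        1.52297788e+00, -8.54250797e-02]), 'dq': array([-0.00094229,  0.00120169, -0.00079439, -0.00016152, -0.00078586,
       -0.000289  ]), 'joint_torque': array([ 3.81086147e-05, -5.59736395e+01, -4.92075062e+01,  7.68234744e-02,
        2.20283278e-02,  4.49400534e-05]), 'tool_pos': array([0.19032264, 0.56900358, 0.21860977]), 'orientation': array([-5.04849174e-01, -3.10075876e+00,  4.97786111e-05]), 'force': array([ 0.42413308, -0.11867259,  0.60470257]), 'wrist_torque': array([ 0.03277209, -0.01152865, -0.00525998]), 'gripper_force': 0.0, 'opening': 0.09318293652605024} 0.0188
```

```bash
python3 - <<'E'
import cv2
a=cv2.imread("pics/side0.png")[90:350,160:400]
b=cv2.imread("pics/top0.png")[110:250,120:400]
cv2.imwrite("pics/side0c.png",cv2.resize(a,(552,598),interpolation=cv2.INTER_CUBIC))
cv2.imwrite("pics/top0c.png",cv2.resize(b,(800,400),interpolation=cv2.INTER_CUBIC))
E
```

```text
(no output)
```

View pics/side0c.png

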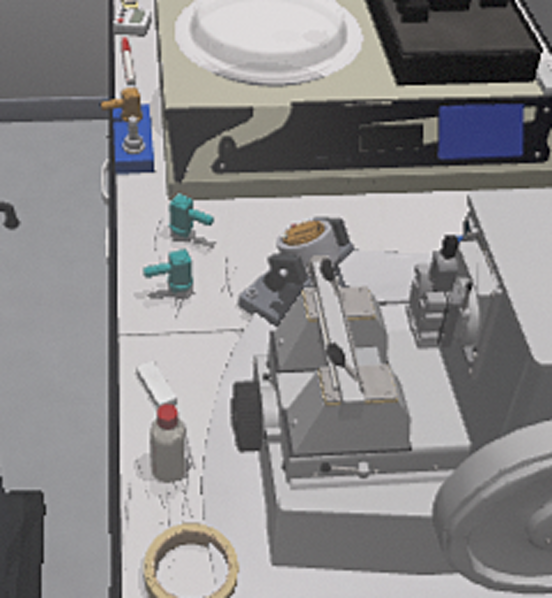

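View pics/top0c.png

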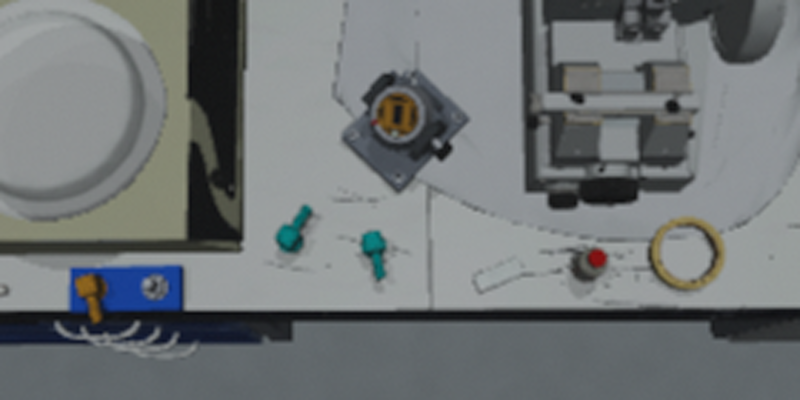

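Look-alikes: brass elbow at top (151,211) / side (216,134), which is in the blue rack. Turquoise elbows are at top (221,193) and (251,196). The steel straight is at top (174,210). The port is at top (259,151) / side (291,192). The choice is the brass elbow in the rack, so next is a close crop to check it.

```bash
python3 - <<'E'
import cv2,numpy as np
s=cv2.imread("pics/side0.png");t=cv2.imread("pics/top0.png")
z=lambda im,c,r:cv2.resize(im[r-20:r+20,c-26:c+26],(400,300),interpolation=cv2.INTER_CUBIC)
cv2.imwrite("pics/close.png",np.vstack([np.hstack([z(s,215,138),z(s,291,192)]),np.hstack([z(t,155,212),z(t,259,151)])]))
E
```

```text
(no output)
```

View pics/close.png

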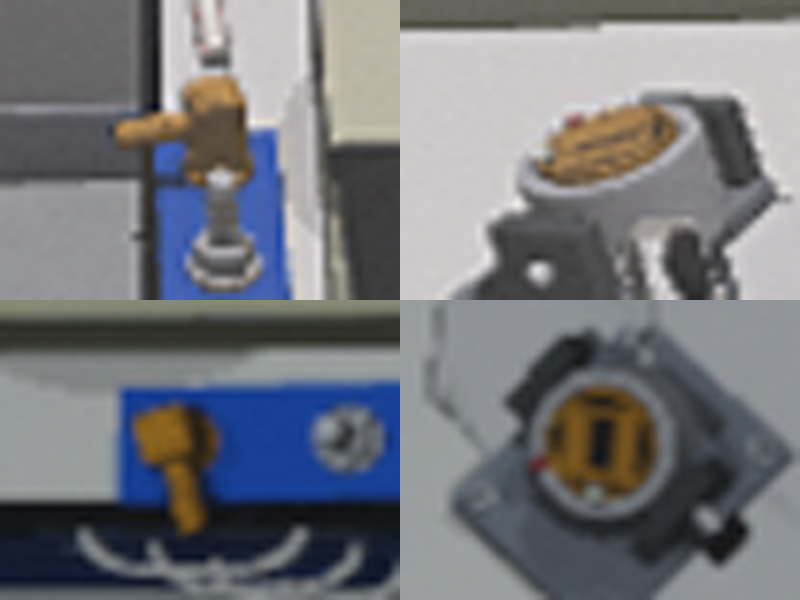

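The crop shows the brass elbow in the rack with its outlet toward the robot and slightly right. The slot is at top (259,150), the white dot toward the robot at top (258,157) and the red mark left at top (251,153). Next I fit both poses.

```bash
cat > fit.py <<'E'
import numpy as np,cv2
from scipy.optimize import minimize
from scipy.spatial.transform import Rotation as Ro
SS=8
def cams(robot): return {c:robot.camera_model(c) for c in("side","top")}
def proj(m,X):
    c=np.asarray(X)@np.array(m['R']).T+m['t']; return np.c_[m['fx']*c[:,0]/c[:,2]+m['cx'],m['fy']*c[:,1]/c[:,2]+m['cy']]
def ring(r,z,n=24):
    a=np.linspace(0,2*np.pi,n,endpoint=False); return np.c_[r*np.cos(a),r*np.sin(a),0*a+z]
def box(x,y,z0,z1): return np.array([[i*x/2,j*y/2,k] for i in(-1,1) for j in(-1,1) for k in(z0,z1)])
ELB=[np.r_[ring(.017,0),ring(.017,.005)],box(.026,.026,.005,.047),
     np.r_[ring(.008,.013),ring(.008,.048)][:,[2,0,1]]+[0,0,.03]]
KEY=[box(.024,.010,-.012,0),box(.02,.006,-.017,0)]
def render(m,parts,R,p,c0,r0,w,h):
    im=np.zeros((h*SS,w*SS),np.uint8)
    for P in parts:
        uv=(proj(m,P@R.T+p)-[c0,r0]+.5)*SS-.5
        cv2.fillConvexPoly(im,cv2.convexHull(np.round(uv*16).astype(np.int32)),255,shift=4)
    return cv2.resize(im,(w,h),interpolation=cv2.INTER_AREA)/255.
def brass(im): # rgb
    h=cv2.cvtColor(im,cv2.COLOR_RGB2HSV); return ((h[...,0]>6)&(h[...,0]<24)&(h[...,1]>110)&(h[...,2]>35)).astype(float)
E
python3 - <<'E'
from fit import *
from plant import robot
C=cams(robot)
I={c:cv2.imread(f"pics/{c}0.png")[:,:,::-1].copy() for c in C}
B={c:brass(I[c]) for c in C}
# elbow
W={"side":(190,112,52,50),"top":(130,192,50,45)}
def cost(v):
    R=Ro.from_euler('z',v[2]).as_matrix();e=0
    for c,(a,b,w,h) in W.items(): e+=((render(C[c],ELB,R,np.r_[v[:2],.024],a,b,w,h)-B[c][b:b+h,a:a+w])**2).sum()
    return e
def bp(uv,z,m):
    d=np.array(m['R']).T@np.r_[(uv[0]-m['cx'])/m['fx'],(uv[1]-m['cy'])/m['fy'],1];o=-np.array(m['R']).T@m['t'];return o+d*(z-o[2])/d[2]
p0=bp((151,210),.05,C['top']);print(p0)
best=min((minimize(cost,[p0[0]+dx,p0[1],y],method='Nelder-Mead',options=dict(initial_simplex=np.array([p0[0]+dx,p0[1],y])+np.r_[np.zeros((1,3)),np.diag([.01,.01,.2])])) for y in(-2.9,-2.6,3.1) for dx in(0,.01)),key=lambda r:r.fun)
print("elbow",best.x,best.fun)
for c,(a,b,w,h) in W.items(): print(c,B[c][b:b+h,a:a+w].sum(),render(C[c],ELB,Ro.from_euler('z',best.x[2]).as_matrix(),np.r_[best.x[:2],.024],a,b,w,h).sum())
# straight / rack
for c in C:
    h=cv2.cvtColor(I[c],cv2.COLOR_RGB2HSV)
a,b,w,h=240,135,36,34
print("port top");im=I['top'][b:b+h,a:a+w].astype(int)
def ch(p):
    r,g,bb=p
    if r>1.6*g and r>90 : return 'R'
    if r>1.5*bb and r>60: return '#'
    if max(p)<60:return 'o'
    if min(p)>140:return '+'
    return '.'
for c,(a,b,w,h) in {"top":(246,138,28,26),"side":(272,178,40,28)}.items():
    print(c,a,b)
    for r in I[c][b:b+h,a:a+w].astype(int): print(''.join(ch(p) for p in r))
print(I['top'][155:161,254:264].tolist())
E
```

```text
[0.3701257 0.3337418 0.05     ]
elbow [ 0.37073822  0.33157813 -2.93856617] 141.60456747404845
side 52.0 175.42352941176472
top 94.0 130.8862745098039
port top
top 246 138
++++..oooooo..............++
+++..ooooooo...............+
+++.ooooo...................
++..oooo....................
+..oooo.....................
..oooo.....######...........
.oooo....##oooo###..........
..ooo...###########.......o.
+..o...############.......o.
++.....#####ooo#####......oo
+.....#o####ooo#####.......o
......#o####ooo###o#........
......######oo####o#........
......######oo####o#........
....RR######oo####o#...oo..o
....#.##############...ooooo
....o...###########....ooooo
....o....##..#####....oooooo
.....o....#...###....ooooooo
.....oo..............ooooooo
.....ooo...........oooooo...
......ooo.........ooooooo...
.......oooooooooooooooooo...
.........ooooooooooooooooo..
............oo.ooooooooooooo
.................ooooooooooo
side 272 178
++++++++++++++++++++++++++++++++++++++++
++++++++++++++++++++++++++++++++++++++++
++++++++++++++++++++++++++++++++++++++++
++++++++++++++++++++++++++++++++++++++
[... 1190 characters left out ...]
02], [114, 121, 113], [84, 80, 67], [69, 52, 29], [68, 53, 30], [77, 63, 44], [86, 80, 74]], [[111, 115, 121], [103, 105, 109], [92, 94, 93], [107, 113, 108], [109, 116, 108], [97, 91, 77], [103, 89, 71], [102, 94, 84], [95, 96, 96], [108, 112, 117]], [[77, 81, 86], [99, 102, 109], [109, 113, 120], [101, 104, 109], [83, 87, 90], [90, 94, 98], [106, 111, 116], [116, 121, 127], [111, 117, 123], [100, 103, 109]], [[44, 46, 50], [60, 63, 67], [79, 83, 88], [91, 95, 99], [93, 97, 103], [95, 98, 103], [92, 96, 102], [90, 94, 99], [79, 83, 88], [55, 58, 61]], [[40, 43, 46], [40, 43, 46], [40, 44, 47], [41, 44, 48], [43, 45, 47], [49, 52, 55], [49, 52, 55], [39, 41, 45], [36, 39, 41], [36, 38, 41]]]
```

```bash
cat >> fit.py <<'E'
def brass(im):
    f=cv2.GaussianBlur(im,(0,0),.01).astype(float); r,g,b=f[...,0],f[...,1],f[...,2]
    return ((r>1.3*b)&(r>g*1.08)&(r>40)).astype(float)
E
cat > port.py <<'E'
from fit import *
def frame(az,roll,lean=np.deg2rad(28)):
    z=np.r_[np.sin(lean)*np.cos(az),np.sin(lean)*np.sin(az),np.cos(lean)]
    y=np.r_[np.cos(roll),np.sin(roll),0]; y=np.r_[y[:2],-(y[:2]@z[:2])/z[2]]; y/=np.linalg.norm(y)
    return np.c_[np.cross(y,z),y,z]
E
python3 - <<'E'
from port import *
from plant import robot
C=cams(robot)
I={c:cv2.imread(f"pics/{c}0.png")[:,:,::-1].copy() for c in C}
B={c:brass(I[c]) for c in C}
W={"side":(196,112,38,50),"top":(130,192,36,45)}
def one(c):
    a,b,w,h=W[c];n,l=cv2.connectedComponents(B[c][b:b+h,a:a+w].astype(np.uint8));k=1+np.argmax([(l==i).sum() for i in range(1,n)]);return (l==k)*1.
M={c:one(c) for c in C}
def cost(v,cs=("side","top")):
    R=Ro.from_euler('z',v[2]).as_matrix()
    return sum(((render(C[c],ELB,R,np.r_[v[:2],.024],*W[c])-M[c])**2).sum() for c in cs)
for cs in(("side","top"),("top",)):
  best=min((minimize(cost,[.37,.3316,y],args=(cs,),method='Nelder-Mead',options=dict(initial_simplex=np.array([.37,.3316,y])+np.r_[np.zeros((1,3)),np.diag([.01,.01,.2])])) for y in(-2.9,-2.6,3.1)),key=lambda r:r.fun)
  print("elbow",cs,best.x,best.fun,[(M[c].sum(),cost(best.x,(c,))) for c in C])
# port
Wp={"top":(246,138,28,26),"side":(276,182,34,24)}
def hullmask(c):
    a,b,w,h=Wp[c];m=B[c][b:b+h,a:a+w].astype(np.uint8)
    n,l=cv2.connectedComponents(m);k=1+np.argmax([(l==i).sum() for i in range(1,n)]);m=(l==k).astype(np.uint8)
    o=np.zeros_like(m);cv2.fillConvexPoly(o,cv2.convexHull(np.argwhere(m)[:,::-1].astype(np.int32)),1);return o*1.
P={c:hullmask(c) for c in C}
red={}
for c in C:
    a,b,w,h=Wp[c];f=I[c][b:b+h,a:a+w].astype(float)
    e=np.clip(f[...,0]-1.6*f[...,1],0,None); 
    y,x=np.indices(e.shape);red[c]=np.r_[(e*x).sum(),(e*y).sum()]/max(e.sum(),1e-9)+[a,b];print("red",c,red[c],e.sum(),np.argwhere(e>5).tolist()[:12])
def pc(v,parts=False):
    x,y,az,r=v;R=frame(az,np.pi/2);p=np.r_[x,y,.125]
    t=[((render(C[c],[np.r_[ring(r,.0038),ring(r,0)]],R,p,*Wp[c])-P[c])**2).sum() for c in C]
    return t if parts else sum(t)
res=[]
for az in(1.6,1.9,2.2):
    x0=np.array([.55,-.07,az,.025])
    r=minimize(pc,x0,method='Nelder-Mead',options=dict(maxiter=600,initial_simplex=x0+np.r_[np.zeros((1,4)),np.diag([.02,.02,.3,.004])]));res.append(r);print("port",r.x,r.fun,pc(r.x,True),[P[c].sum() for c in C])
np.save("port.npy",min(res,key=lambda r:r.fun).x)
E
```

```text
elbow ('side', 'top') [ 0.37075927  0.33149885 -2.93471854] 54.61051903114186 [(np.float64(134.0), np.float64(34.890134563629374)), (np.float64(107.0), np.float64(19.720384467512492))]
elbow ('top',) [ 0.36921372  0.334729   -2.83236907] 18.37531718569781 [(np.float64(134.0), np.float64(42.58668204536717)), (np.float64(107.0), np.float64(18.37531718569781))]
red side [276. 182.] 0.0 []
red top [250.68613139 152.28467153] 27.39999999999999 [[14, 5], [15, 4]]
port [ 0.57894831 -0.0676024   2.43028949  0.02721598] 42.56627450980392 [np.float64(12.578961937716262), np.float64(29.98731257208766)] [np.float64(143.0), np.float64(192.0)]
port [ 0.57890226 -0.06741537  2.38547301  0.02729542] 42.639846212995 [np.float64(14.207043444828912), np.float64(28.43280276816609)] [np.float64(143.0), np.float64(192.0)]
port [ 0.57896952 -0.06754418  2.41367877  0.02734828] 42.54969627066513 [np.float64(13.117139561707036), np.float64(29.432556708958096)] [np.float64(143.0), np.float64(192.0)]
```

```bash
python3 - <<'E'
from port import *
from plant import robot
from scipy.ndimage import map_coordinates
C=cams(robot)
I={c:cv2.imread(f"pics/{c}0.png")[:,:,::-1].copy() for c in C}
G={c:cv2.GaussianBlur(I[c],(0,0),.8).astype(float) for c in C}
val=lambda c,X,k:np.array([map_coordinates(G[c][...,i],proj(C[c],X)[:,::-1].T,order=1) for i in range(3)])
def step(c,R,p,r,h,d=.003):
    a=val(c,ring(r-d,h,72)@R.T+p,0);b=val(c,ring(r+d,h,72)@R.T+p,0);return a,b
def cost(v,full=False):
    x,y,az,r=v;R=frame(az,np.pi/2);p=np.r_[x,y,.125];s={}
    for c in C:
        a,b=step(c,R,p,.036,0); s[c,'rim']=np.minimum(np.abs(a-b).sum(0),120).mean()
        f=lambda q:q[0]-q[2]
        a,b=step(c,R,p,r,.0038,.002); s[c,'sl']=np.clip(f(a)-f(b),-60,60).mean()*2
    return s if full else -sum(s.values())
out=[]
for az in(1.7,2.0,2.3,2.6):
    f=lambda v:cost([v[0],v[1],az,v[2]]); best=None
    for dx in(-.004,0,.004):
      for dy in(-.004,0,.004):
        x0=np.array([.579+dx,-.0675+dy,.027]);r=minimize(f,x0,method='Nelder-Mead',options=dict(initial_simplex=x0+np.r_[np.zeros((1,3)),np.diag([.003,.003,.002])]))
        if best is None or r.fun<best.fun:best=r
    x0=np.r_[best.x[:2],az,best.x[2]]
    r=minimize(cost,x0,method='Nelder-Mead',options=dict(initial_simplex=x0+np.r_[np.zeros((1,4)),np.diag([.003,.003,.2,.002])]))
    print(az,best.fun,'->',np.round(r.x,4),round(r.fun,1),{k:round(float(v)) for k,v in cost(r.x,True).items()});out.append(r)
v=min(out,key=lambda r:r.fun).x;np.save("port.npy",v)
x,y,az,_=v;R=frame(az,np.pi/2);p=np.r_[x,y,.125];n=R[:,2]
def bpl(c,uv,h):
    m=C[c];d=np.array(m['R']).T@np.r_[(uv[0]-m['cx'])/m['fx'],(uv[1]-m['cy'])/m['fy'],1];o=-np.array(m['R']).T@m['t'];P0=p+n*h;return o+d*((P0-o)@n)/(d@n)-P0
def ang(q): q=R.T@q; return np.linalg.norm(q),q[:2]
for nm,c,uv,h in(("red","top",(250.7,152.3),0),("dot","top",(257.6,156.6),.0038),("slot","top",(259.1,149.6),.003),("red","side",(287.5,188),0),("dot","side",(283.9,192.7),.0038)):
    q=bpl(c,uv,h);l=R.T@q;print(nm,c,np.round(q,4),"local ang",np.degrees(np.arctan2(l[1],l[0])),"rad",np.linalg.norm(q))
# overlay
z=lambda c,cc,r,poly:None
def ov(c,cc,r):
    im=cv2.resize(I[c][r-15:r+15,cc-20:cc+20],(400,300),interpolation=cv2.INTER_CUBIC)[:,:,::-1].copy()
    for rad,h,col in((.036,0,(0,255,0)),(v[3],.0038,(255,0,255))):
        uv=((proj(C[c],ring(rad,h,60)@R.T+p)-[cc-20,r-15]+.5)*10-.5).astype(np.int32);cv2.polylines(im,[uv],True,col,1)
    return im
cv2.imwrite("pics/ov.png",np.hstack([ov("side",291,194),ov("top",259,151)]))
E
```

```text
1.7 -181.31086614482402 -> [ 0.5797 -0.0662  2.1767  0.0263] -219.6 {('side', 'rim'): 70, ('side', 'sl'): 27, ('top', 'rim'): 78, ('top', 'sl'): 44}
2.0 -209.28414796654377 -> [ 0.5797 -0.0662  2.1766  0.0263] -219.6 {('side', 'rim'): 70, ('side', 'sl'): 27, ('top', 'rim'): 78, ('top', 'sl'): 44}
2.3 -212.68363012240985 -> [ 0.5797 -0.0662  2.1766  0.0263] -219.6 {('side', 'rim'): 70, ('side', 'sl'): 27, ('top', 'rim'): 78, ('top', 'sl'): 44}
2.6 -218.7568995266951 -> [ 0.5799 -0.0675  2.5714  0.0261] -219.3 {('side', 'rim'): 72, ('side', 'sl'): 31, ('top', 'rim'): 72, ('top', 'sl'): 45}
red top [-0.0074  0.0307 -0.0157] local ang 102.6310761096983 rad 0.0352216322683377
dot top [-0.0248  0.0042 -0.0093] local ang 163.64667633301826 rad 0.026851984143405654
slot top [-0.0014 -0.001   0.    ] local ang -146.57289429455375 rad 0.0017394122895280765
red side [-0.0075  0.0272 -0.0142] local ang 104.25261507841186 rad 0.0315562485274786
dot side [-0.0228 -0.0103 -0.0024] local ang -160.22859185618313 rad 0.025190121786661263
```

View pics/ov.png

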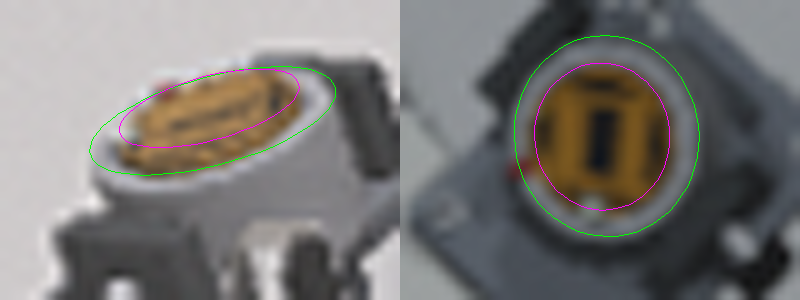

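```bash
cat > joint.py <<'E'
from port import *
from plant import robot
from scipy.ndimage import map_coordinates
C=cams(robot)
I={c:cv2.imread(f"pics/{c}0.png")[:,:,::-1].copy() for c in C}
G={c:cv2.GaussianBlur(I[c],(0,0),.6).astype(float) for c in C}
B={c:brass(I[c]) for c in C}
def val(c,X,s): return np.array([map_coordinates(G[c][...,i],(proj(C[c],X)+s)[:,::-1].T,order=1) for i in range(3)])
def cost(v,full=False):
    x,y,az,r,du,dv=v;R=frame(az,np.pi/2);p=np.r_[x,y,.125];s={}
    for c in C:
        sh=np.r_[du,dv] if c=="side" else np.zeros(2);f=lambda q:q[0]-q[2]
        d=.003;a,b=[val(c,ring(.036+k,0,72)@R.T+p,sh) for k in(-d,d)]; s[c,'rim']=np.minimum(np.abs(a-b).sum(0),150).mean()
        d=.002;a,b=[val(c,ring(r+k,.0038,72)@R.T+p,sh) for k in(-d,d)]; s[c,'sl']=np.clip(f(a)-f(b),-80,80).mean()*2
    return s if full else -sum(s.values())
E
python3 - <<'E'
from joint import *
out=[]
for az in(1.8,2.0,2.2,2.4,2.6):
  for dv in(1,2.5):
    x0=np.array([.579,-.067,az,.0265,-.5,dv])
    for k in range(2):
        r=minimize(cost,x0,method='Nelder-Mead',options=dict(maxiter=1500,initial_simplex=x0+np.r_[np.zeros((1,6)),np.diag([.003,.003,.15,.002,1,1])]));x0=r.x
    out.append(r);print(az,np.round(r.x,4),round(r.fun,1),{k:round(float(v)) for k,v in cost(r.x,True).items()})
v=min(out,key=lambda r:r.fun).x;np.save("port.npy",v)
# elbow with side shift
W={"side":(196,112,38,50),"top":(130,192,36,45)}
def one(c):
    a,b,w,h=W[c];n,l=cv2.connectedComponents(B[c][b:b+h,a:a+w].astype(np.uint8));k=1+np.argmax([(l==i).sum() for i in range(1,n)]);return (l==k)*1.
M={c:one(c) for c in C}
def ec(v):
    R=Ro.from_euler('z',v[2]).as_matrix();e=0
    for c in C:
        m=dict(C[c])
        if c=="side":m['cx']+=v[3];m['cy']+=v[4]
        e+=((render(m,ELB,R,np.r_[v[:2],.024],*W[c])-M[c])**2).sum()
    return e
r=min((minimize(ec,[.37,.333,y,0,1],method='Nelder-Mead',options=dict(maxiter=1500,initial_simplex=np.array([.37,.333,y,0,1])+np.r_[np.zeros((1,5)),np.diag([.006,.006,.2,1,1])])) for y in(-2.95,-2.8,-2.65)),key=lambda r:r.fun)
print("elbow",np.round(r.x,4),r.fun)
x,y,az=v[:3];R=frame(az,np.pi/2);p=np.r_[x,y,.125]
def ov(c,cc,r,port):
    im=cv2.resize(I[c][r-15:r+15,cc-20:cc+20],(400,300),interpolation=cv2.INTER_CUBIC)[:,:,::-1].copy()
    sh=v[4:6] if c=="side" else np.zeros(2)
    if port: L=[(ring(.036,0,60)@R.T+p,(0,255,0)),(ring(v[3],.0038,60)@R.T+p,(255,0,255))]
    else:
        sh=er[3:5] if c=="side" else sh
        L=[(P@Ro.from_euler('z',er[2]).as_matrix().T+np.r_[er[:2],.024],(0,255,0)) for P in ELB]
    for X,col in L:
        uv=((proj(C[c],X)+sh-[cc-20,r-15]+.5)*10-.5).astype(np.float32);cv2.polylines(im,[cv2.convexHull(uv).astype(np.int32)],True,col,1)
    return im
er=r.x
cv2.imwrite("pics/ov2.png",np.vstack([np.hstack([ov("side",291,194,1),ov("top",259,151,1)]),np.hstack([ov("side",216,136,0),ov("top",151,213,0)])]))
E
```

```text
1.8 [ 0.5781 -0.0654  2.1502  0.0271  1.0931  0.2583] -276.1 {('side', 'rim'): 91, ('side', 'sl'): 32, ('top', 'rim'): 102, ('top', 'sl'): 52}
1.8 [ 0.5781 -0.0654  2.1532  0.0271  1.0911  0.2746] -276.1 {('side', 'rim'): 91, ('side', 'sl'): 32, ('top', 'rim'): 102, ('top', 'sl'): 52}
2.0 [ 0.5781 -0.0654  2.1532  0.0271  1.0918  0.2748] -276.1 {('side', 'rim'): 91, ('side', 'sl'): 32, ('top', 'rim'): 102, ('top', 'sl'): 52}
2.0 [ 0.5781 -0.0654  2.4592  0.0276  0.6719  1.4242] -292.4 {('side', 'rim'): 88, ('side', 'sl'): 49, ('top', 'rim'): 103, ('top', 'sl'): 53}
2.2 [ 0.5781 -0.0654  2.4573  0.0276  0.6564  1.4151] -292.4 {('side', 'rim'): 88, ('side', 'sl'): 49, ('top', 'rim'): 103, ('top', 'sl'): 53}
2.2 [ 0.5782 -0.0654  2.4592  0.0276  0.6468  1.4248] -292.4 {('side', 'rim'): 88, ('side', 'sl'): 49, ('top', 'rim'): 103, ('top', 'sl'): 53}
2.4 [ 0.5781 -0.0654  2.459   0.0276  0.6685  1.4232] -292.4 {('side', 'rim'): 88, ('side', 'sl'): 49, ('top', 'rim'): 103, ('top', 'sl'): 53}
2.4 [ 0.5781 -0.0654  2.459   0.0276  0.665   1.4233] -292.4 {('side', 'rim'): 88, ('side', 'sl'): 49, ('top', 'rim'): 103, ('top', 'sl'): 53}
2.6 [ 0.5782 -0.0654  2.4592  0.0276  0.6463  1.4245] -292.4 {('side', 'rim'): 88, ('side', 'sl'): 49, ('top', 'rim'): 103, ('top', 'sl'): 53}
2.6 [ 0.5781 -0.0654  2.4592  0.0276  0.6721  1.4234] -292.4 {('side', 'rim'): 87, ('side', 'sl'): 49, ('top', 'rim'): 103, ('top', 'sl'): 53}
elbow [ 0.3701  0.3334 -2.8927  0.24    0.6236] 50.71561707035755
```

View pics/ov2.png

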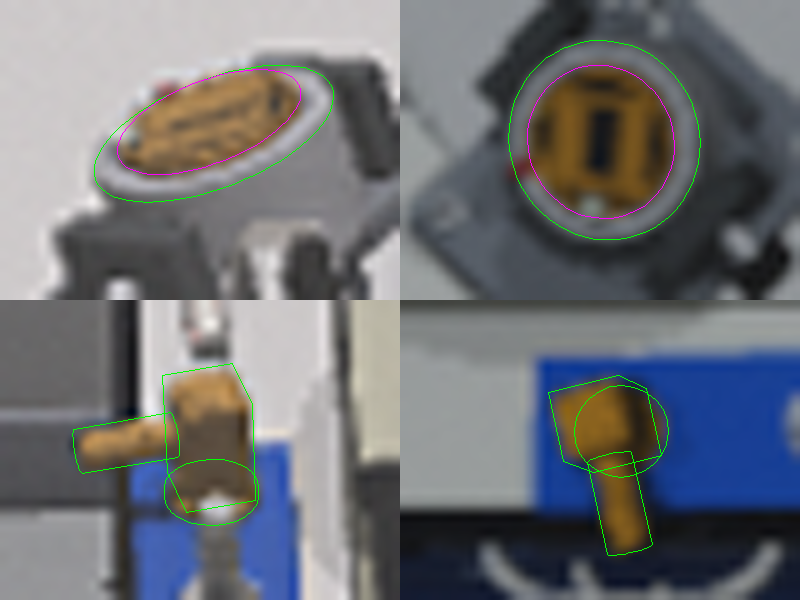

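The overlays fit. The port rim and elbow outline match in both cameras, with the side camera off by about 1 px. Next is the clearance to the beige machine beside the rack and the move numbers.

```bash
cat > mv.py <<'E'
import numpy as np
from scipy.spatial.transform import Rotation as Ro
def rel(robot,Rt,pt,p0=None,o0=None):
    s=robot.read_state();p=s['tool_pos'] if p0 is None else p0;R=Ro.from_rotvec(s['orientation'] if o0 is None else o0).as_matrix()
    d=R.T@(np.asarray(pt)-p);w=Ro.from_matrix(R.T@Rt).as_rotvec(degrees=True);return np.round(d*1000,1),np.round(w,2)
def toolR(y,z):
    z=np.array(z)/np.linalg.norm(z);y=np.array(y)-z*(np.array(y)@z);y/=np.linalg.norm(y);return np.c_[np.cross(y,z),y,z]
E
python3 - <<'E'
from fit import *; from mv import *; from plant import robot
C=cams(robot)
def bp(c,uv,z):
    m=C[c];d=np.array(m['R']).T@np.r_[(uv[0]-m['cx'])/m['fx'],(uv[1]-m['cy'])/m['fy'],1];o=-np.array(m['R']).T@m['t'];return np.round(o+d*(z-o[2])/d[2],3)
print("mach base side",bp("side",(235,174),0),"base2",bp("side",(370,168),0))
for z in(0,.05,.1,.15,.2): print(z,"top corner(side)",bp("side",(231.5,136),z),"top cam corner",bp("top",(205,197),z))
yaw=-2.893;R=toolR([np.cos(yaw-np.pi/2)*-1,np.sin(yaw-np.pi/2)*-1,0],[0,0,-1]);R=toolR([-R[0,1],-R[1,1],0],[0,0,-1]) if R[1,1]<0 else R
print(R.round(2).tolist());print(rel(robot,R,[.370,.3334,.135]),rel(robot,R,[.370,.3334,.036]))
E
```

```text
mach base side [0.429 0.165 0.   ] base2 [0.9   0.173 0.   ]
0 top corner(side) [0.427 0.388 0.   ] top cam corner [0.425 0.142 0.   ]
0.05 top corner(side) [0.424 0.317 0.05 ] top cam corner [0.418 0.135 0.05 ]
0.1 top corner(side) [0.421 0.246 0.1  ] top cam corner [0.411 0.129 0.1  ]
0.15 top corner(side) [0.419 0.174 0.15 ] top cam corner [0.404 0.122 0.15 ]
0.2 top corner(side) [0.416 0.103 0.2  ] top cam corner [0.397 0.115 0.2  ]
[[-0.97, -0.25, 0.0], [-0.25, 0.97, 0.0], [-0.0, 0.0, -1.0]]
(array([-245.1, -166.4,   83.6]), array([ -0.  ,  -0.  , -32.74])) (array([-245.1, -166.4,  182.6]), array([ -0.  ,  -0.  , -32.74]))
```

```bash
cat >> mv.py <<'E'
TILT=np.deg2rad(15)
def graspR(Re):  # elbow R -> tool R, tilted toward outlet
    x,y,z=Re.T; zt=-z*np.cos(TILT)-x*np.sin(TILT); return toolR(-y if True else y,zt)
def tcp(Re,pe,h=.033): return pe+Re[:,2]*h+graspR(Re)[:,2]*.0188
E
python3 - <<'E'
from mv import *; from plant import robot
Re=Ro.from_euler('z',-2.893).as_matrix();print((-Re[:,1]).round(2))
if -Re[1,1]<0: print("flip y sign")
R=graspR(Re)
for up in(.11,.0):
    print(rel(robot,R,tcp(Re,np.r_[.370,.3334,.024+up])), tcp(Re,np.r_[.370,.3334,.024+up]))
E
```

```text
[-0.25  0.97 -0.  ]
(array([-249.2, -163.8,   69.8]), array([ -4.29, -14.59, -32.55])) [0.37471622 0.33459718 0.14884059]
(array([-249.2, -163.8,  179.8]), array([ -4.29, -14.59, -32.55])) [0.37471622 0.33459718 0.03884059]
```

Emit:
carry_out([
  [-249, -164, 20, -4.3, -14.6, -32.5],
  [-249, -164, 20, -4.3, -14.6, -32.5],
  [-249, -164, 20, -4.3, -14.6, -32.5],
  [-249, -164, 20, -4.3, -14.6, -32.5],
  [-249, -164, 20, -4.3, -14.6, -32.5],
  [-249, -164, 20, -4.3, -14.6, -32.5],
  [-249, -164, 70, -4.3, -14.6, -32.5],
  [-249, -164, 70, -4.3, -14.6, -32.5],
], jaw=118, force=25)

```text
t: 1.9
tool_pos: [0.4978, 0.1773, 0.1654]
orientation: [-0.355, 2.857, 0.048]
force: [0.5, 0.6, 0.1]
opening: 0.0496
gripper_force: 0.0
```

Rows are in metres, so that first move overshot, without any contact. Recomputing.

```bash
python3 - <<'E'
from mv import *; from plant import robot
s=robot.read_state();print(s['tool_pos'],s['q'].round(3),s['force'])
Re=Ro.from_euler('z',-2.893).as_matrix()
R=graspR(Re);p=tcp(Re,np.r_[.370,.3334,.024])
print(rel(robot,R,s['tool_pos']+[0,0,.08]))
for up in(.18,.11,.0): print(up,rel(robot,R,p+[0,0,up]))
E
```

```text
[0.49783105 0.17729196 0.16540642] [ 2.440e-01 -3.070e-01  2.021e+00  1.000e-03  1.163e+00 -1.575e+00] [0.52337146 0.55236318 0.06029869]
(array([-20.9,   0. , -77.2]), array([ 0.01,  0.13, -0.06]))
0.18 (array([ 64.1, 182.7, -72.6]), array([ 0.01,  0.13, -0.06]))
0.11 (array([ 82.3, 182.7,  -5. ]), array([ 0.01,  0.13, -0.06]))
0.0 (array([111.1, 182.6, 101.1]), array([ 0.01,  0.13, -0.06]))
```

Emit:
carry_out([
  [-0.013, 0, -0.05, 0, 0.1, 0],
  [0.02, 0.05, -0.08, 0, 0.1, 0],
  [0.064, 0.1, -0.073, 0, 0.1, 0],
  [0.064, 0.15, -0.073, 0, 0.1, 0],
  [0.064, 0.183, -0.073, 0, 0.1, 0],
  [0.082, 0.183, -0.005, 0, 0.1, 0],
  [0.082, 0.183, -0.005, 0, 0.1, 0],
  [0.082, 0.183, -0.005, 0, 0.1, 0],
])

```text
t: 2.9
tool_pos: [0.3737, 0.3363, 0.149]
orientation: [-0.356, 2.861, 0.046]
force: [0.5, 0.6, -0.0]
opening: 0.0495
gripper_force: 0.0
```

```bash
python3 - <<'E'
from mv import *; from plant import robot; import cv2
Re=Ro.from_euler('z',-2.893).as_matrix();p=tcp(Re,np.r_[.370,.3334,.024])
s=robot.read_state();print(s['tool_pos'],s['force'],rel(robot,graspR(Re),p))
t=robot.read_camera("top");a=robot.read_camera("side");cv2.imwrite("pics/t1.png",t[:,:,::-1]);cv2.imwrite("pics/s1.png",a[:,:,::-1])
z=lambda im,c,r:cv2.resize(im[r-30:r+30,c-40:c+40],(400,300),interpolation=cv2.INTER_CUBIC)[:,:,::-1]
cv2.imwrite("pics/h1.png",np.hstack([z(a,215,130),z(t,155,208)]))
E
```

```text
[0.37365578 0.33629559 0.14900915] [ 0.46638152  0.6484372  -0.03893849] (array([ 27.7,  -1.9, 106.6]), array([-0.03, -0.12, -0.07]))
```

View pics/h1.png

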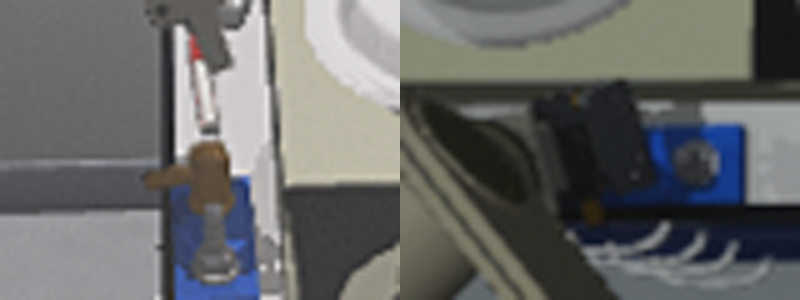

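The hand is over the brass elbow, with its outlet just visible at top (~194,235). The straight fitting is clear, so I descend.

Emit:
carry_out([
  [0.011, -0.002, 0.04, 0, 0, 0],
  [0.018, -0.002, 0.07, 0, 0, 0],
  [0.0235, -0.002, 0.09, 0, 0, 0],
  [0.0277, -0.002, 0.1065, 0, 0, 0],
  [0.0277, -0.002, 0.1065, 0, 0, 0],
  [0.0277, -0.002, 0.1065, 0, 0, 0],
])

```text
t: 3.75
tool_pos: [0.3761, 0.3358, 0.0407]
orientation: [-0.355, 2.858, 0.049]
force: [0.2, 0.8, 0.6]
opening: 0.05
gripper_force: 0.0
```

Emit:
carry_out([
  [0, 0, 0, 0, 0, 0],
  [0, 0, 0, 0, 0, 0],
  [0, 0, 0, 0, 0, 0],
  [0, 0, 0, 0, 0, 0],
], jaw=255, force=30)

```text
t: 4.25
tool_pos: [0.3749, 0.3351, 0.0389]
orientation: [-0.356, 2.86, 0.047]
force: [-0.3, -0.8, 4.4]
opening: 0.0256
gripper_force: 30.0
```

Emit:
carry_out([
  [-0.0078, 0, -0.029, 0, 0, 0],
  [-0.0207, 0, -0.077, 0, 0, 0],
  [-0.031, 0, -0.116, 0, 0, 0],
  [-0.041, 0, -0.155, 0, 0, 0],
  [-0.041, 0, -0.155, 0, 0, 0],
  [-0.041, 0, -0.155, 0, 0, 0],
])

```text
t: 5.0
tool_pos: [0.3739, 0.3345, 0.1977]
orientation: [-0.357, 2.862, 0.046]
force: [0.2, -0.4, -2.0]
opening: 0.0257
gripper_force: 30.0
```

```bash
python3 - <<'E'
from port import *; from mv import *; from plant import robot
v=np.load("port.npy");print(v)
C=cams(robot);az=2.40
p=np.r_[v[:2],.125];Rp=frame(az,np.pi/2);n=Rp[:,2]
def bpl(c,uv,h):
    m=C[c];uv=np.array(uv)-(v[4:6] if c=="side" else 0);d=np.array(m['R']).T@np.r_[(uv[0]-m['cx'])/m['fx'],(uv[1]-m['cy'])/m['fy'],1];o=-np.array(m['R']).T@m['t'];P0=p+n*h;return o+d*((P0-o)@n)/(d@n)-P0
for nm,c,uv,h in(("red","top",(250.7,152.3),0),("dot","top",(257.6,156.7),.0038),("slot","top",(259.1,149.6),.003),("red","side",(287.5,188.5),0),("dot","side",(283.9,192.7),.0038)):
    l=Rp.T@bpl(c,uv,h);print(nm,c,np.round(l,4),"ang",np.degrees(np.arctan2(l[1],l[0])).round(1),"rad",np.linalg.norm(l).round(4))
I=cv2.imread("pics/top0.png").astype(float).sum(2)
# dark slot long axis in top
sub=I[144:155,255:263];w=np.clip(140-sub,0,None);print(sub.astype(int))
E
```

```text
[ 0.57810238 -0.06539604  2.45902684  0.02755847  0.66499755  1.42331254]
red top [-0.0068  0.0326  0.    ] ang 101.9 rad 0.0333
dot top [-0.0246  0.007  -0.    ] ang 164.2 rad 0.0255
slot top [ 0.0003 -0.0017 -0.    ] ang -80.1 rad 0.0018
red side [-0.0079  0.0329  0.    ] ang 103.4 rad 0.0338
dot side [-0.022   0.0053 -0.    ] ang 166.5 rad 0.0226
[[184 159 125 100  92 115 168 189]
 [214 198 176 162 154 149 146 167]
 [227 219 189 163 158 169 200 217]
 [234 228 180 104  78 112 189 228]
 [233 226 177  97  75 120 195 233]
 [232 227 171  92  77 122 196 233]
 [232 226 169  86  79 136 204 232]
 [236 226 163  79  76 139 210 230]
 [237 216 153  79  90 152 215 228]
 [226 220 192 156 140 175 217 216]
 [193 185 206 200 188 197 215 222]]
```

```bash
cat > tgt.py <<'E'
from port import *; from mv import *
AZ=2.40; P0=np.r_[.5781,-.0654,.125]; RED=np.deg2rad(102.7); DOT=np.deg2rad(165.0); S0=1.5-(DOT-RED)
Rp=frame(AZ,np.pi/2); n=Rp[:,2]
def elbow_pose(h,screw=S0):  # h above face
    a=RED+1.5-screw; x=Rp@np.r_[np.cos(a),np.sin(a),0]; R=np.c_[x,np.cross(n,x),n]; return R,P0+n*(.005-.0024*screw+h)
E
python3 - <<'E'
from tgt import *; from plant import robot
print(S0)
R,p=elbow_pose(.04);print(R.round(3).tolist(),p);Rt=graspR(R);q=tcp(R,p);print("tcp",q,"z",Rt[:,2])
s=robot.read_state();print(rel(robot,Rt,q),s['q'].round(2))
R0=Ro.from_rotvec(s['orientation']).as_matrix()
for w in([.374,.3345,.26],[.374,.15,.26],[.46,.02,.25]): print(w,rel(robot,R0,w)[0])
E
```

```text
0.41265987600753284
[[-0.906, -0.243, -0.346], [0.131, -0.939, 0.317], [-0.402, 0.242, 0.883]] [ 0.56286451 -0.05144408  0.16385818]
tcp [ 0.5621363  -0.04737323  0.17891864] z [ 0.56893093 -0.34009639 -0.74876701]
(array([ -81. , -416.4,   40.9]), array([ 25.36, -20.51,  19.24])) [ 0.71 -0.37  2.01 -0.12  1.27 -1.08]
[0.374, 0.3345, 0.26] [-16.   -0.  -60.3]
[0.374, 0.15, 0.26] [  27.7 -178.9  -71.8]
[0.46, 0.02, 0.25] [ -19.5 -326.   -48.9]
```

Emit:
carry_out([
  [-0.014, 0, -0.055, 0, 0, 0],
  [0, -0.055, -0.065, 0, 0, 0],
  [0.013, -0.115, -0.07, 0, 0, 0],
  [0.0277, -0.175, -0.072, 5, -4, 4],
  [0.01, -0.225, -0.06, 10, -8, 8],
  [-0.01, -0.275, -0.05, 15, -12, 12],
  [-0.03, -0.326, -0.04, 20, -16, 15],
  [-0.055, -0.37, -0.01, 25.4, -20.5, 19.2],
  [-0.081, -0.416, 0.011, 25.4, -20.5, 19.2],
  [-0.081, -0.416, 0.041, 25.4, -20.5, 19.2],
  [-0.081, -0.416, 0.041, 25.4, -20.5, 19.2],
  [-0.081, -0.416, 0.041, 25.4, -20.5, 19.2],
])

```text
t: 6.5
tool_pos: [0.5619, -0.0463, 0.1793]
orientation: [0.201, 2.452, -0.411]
force: [-0.0, -0.2, -1.8]
opening: 0.0259
gripper_force: 30.0
```

```bash
cat > ehov.py <<'E'
from tgt import *; from plant import robot
import sys
tag=sys.argv[1]
C=cams(robot)
I={}
for c in C:
    I[c]=robot.read_camera(c);cv2.imwrite(f"pics/{c}{tag}.png",I[c][:,:,::-1])
s=robot.read_state();print(s['tool_pos'],s['q'].round(2),s['force'].round(1))
T=Ro.from_rotvec(s['orientation']).as_matrix()
# nominal elbow pose from tool
a=TILT; Re=T@np.array([[-np.cos(a),0,np.sin(a)],[0,-1,0],[0,0,0]]).T if 0 else None
y=-T[:,1]; z=-T[:,2]*np.cos(a)+0; 
# graspR columns for identity elbow:
G=graspR(np.eye(3)); Re=T@G.T
pe=s['tool_pos']-T[:,2]*.0188-Re[:,2]*.033
print("elbow nominal",pe.round(4),"z",Re[:,2].round(3),"x",Re[:,0].round(3))
sh=np.load("port.npy")[4:6]
def ov(c):
    m=C[c];S=sh if c=="side" else np.zeros(2);uv0=proj(m,pe[None]+.01*n)[0];cc,r=np.round(uv0).astype(int)
    im=cv2.resize(I[c][r-15:r+15,cc-20:cc+20],(400,300),interpolation=cv2.INTER_CUBIC)[:,:,::-1].copy()
    L=[(P@Re.T+pe,(0,255,0)) for P in ELB]+[(P@Re.T+pe,(255,255,0)) for P in KEY[:1]]+[(ring(.036,0,60)@Rp.T+P0,(255,0,255))]
    for X,col in L:
        uv=((proj(m,X)+S-[cc-20,r-15]+.5)*10-.5).astype(np.float32);cv2.polylines(im,[cv2.convexHull(uv).astype(np.int32)],True,col,1)
    raw=cv2.resize(I[c][r-15:r+15,cc-20:cc+20],(400,300),interpolation=cv2.INTER_CUBIC)[:,:,::-1]
    return np.vstack([raw,im])
cv2.imwrite(f"pics/ov{tag}.png",np.hstack([ov("side"),ov("top")]))
E
python3 ehov.py h2
```

```text
[ 0.56286469 -0.04598011  0.18127963] [ 0.09 -0.49  2.28 -0.56  0.81 -1.04] [ 0.4  0.  -0.9]
elbow nominal [ 0.5636 -0.05    0.1662] z [-0.349  0.317  0.882] x [-0.905  0.129 -0.405]
```

View pics/ovh2.png

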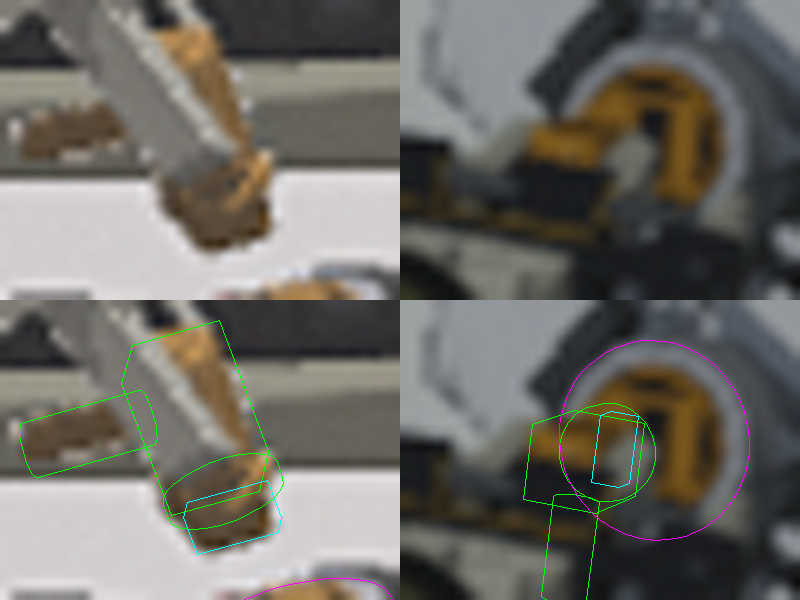

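The side view shows the elbow above the port, with the outlet left at side tile (12–125, 110–158) and the key below. It is close to the prediction but the outlet looks about 1 px higher. I'll fit the in-hand offset.

```bash
cat > hand.py <<'E'
from tgt import *; from plant import robot
import sys
C=cams(robot);m=dict(C["side"]);sh=np.load("port.npy")[4:6]
def setup(tag,s):
    I=cv2.imread(f"pics/side{tag}.png")[:,:,::-1].copy();T=Ro.from_rotvec(s['orientation']).as_matrix();G=graspR(np.eye(3));return I,T,T@G.T,s['tool_pos']-T[:,2]*.0188-(T@G.T)[:,2]*.033
def run(tag,s,free_shift):
    I,T,Re,pe=setup(tag,s)
    c0,r0=np.round(proj(m,pe[None])[0]).astype(int)-[24,24];W=(c0,r0,44,42)
    F=np.array([[x,y,z] for x in(-.011,.011) for y in(.012,.04) for z in(.003,-.09)]+[[x,-y,z] for x in(-.011,.011) for y in(.012,.04) for z in(.003,-.09)])@T.T+s['tool_pos']
    mm=dict(m);mm['cx']+=sh[0];mm['cy']+=sh[1]
    ign=np.maximum(render(mm,[F[:8]],np.eye(3),0,*W),render(mm,[F[8:]],np.eye(3),0,*W))>.05
    B=brass(I)[W[1]:W[1]+42,W[0]:W[0]+44]
    # drop sleeve
    sl=render(mm,[np.r_[ring(.040,-.01),ring(.040,.006)]],Rp,P0,*W)>.02
    ok=~(ign|sl)
    def f(v):
        q=dict(m);q['cx']+=sh[0]+v[3]*free_shift;q['cy']+=sh[1]+v[4]*free_shift
        R=Re@Ro.from_euler('y',v[2]).as_matrix();p=pe+Re[:,2]*.033-R[:,2]*.033+Re[:,0]*v[0]+Re[:,2]*v[1]
        r=render(q,ELB+KEY,R,p,*W);return (((r-B)**2)*ok).sum()
    k=5 if free_shift else 3;d=np.diag([.004,.004,.08,.7,.7][:k])
    r=min((minimize(lambda v:f(np.r_[v,0,0][:5]),np.r_[0,0,w,0,0][:k],method='Nelder-Mead',options=dict(maxiter=900,initial_simplex=np.r_[0,0,w,0,0][:k]+np.r_[np.zeros((1,k)),d])) for w in(-.08,0,.08)),key=lambda r:r.fun)
    print(tag,"tx,tz,pitch",r.x.round(4),round(r.fun,1),"nominal",round(f(np.zeros(5)),1),"nopitch",round(minimize(lambda v:f([v[0],v[1],0,0,0]),[0.001,.001],method='Nelder-Mead',options=dict(initial_simplex=[[0,0],[.004,0],[0,.004]])).fun,1),B.sum(),ok.sum())
    return r.x
if __name__=="__main__":
    s=robot.read_state()
    run(sys.argv[1],s,0);run(sys.argv[1],s,1)
E
python3 hand.py h2
```

```text
h2 tx,tz,pitch [ 0.0006  0.0039 -0.0171] 14.2 nominal 32.6 nopitch 14.5 267.0 1084
h2 tx,tz,pitch [ 0.0028  0.0036 -0.0134  0.6759 -0.2575] 14.1 nominal 32.6 nopitch 14.5 267.0 1084
```

```bash
python3 - <<'E'
from joint import *
def c2(w,sh,full=False):
    x,y,z,az,r=w; s={}
    R=frame(az,np.pi/2);p=np.r_[x,y,z]
    for c in C:
        S=np.array(sh) if c=="side" else np.zeros(2);f=lambda q:q[0]-q[2]
        a,b=[val(c,ring(.036+k,0,72)@R.T+p,S) for k in(-.003,.003)]; s[c,'rim']=np.minimum(np.abs(a-b).sum(0),150).mean()
        a,b=[val(c,ring(r+k,.004,72)@R.T+p,S) for k in(-.002,.002)]; s[c,'sl']=np.clip(f(a)-f(b),-80,80).mean()*2
    return s if full else -sum(s.values())
for sh in((.66,1.42),(.4,.6),(.3,.2)):
  for zfix in(True,False):
    best=None
    for az in(2.1,2.4):
      for dz in((0,) if zfix else(-.004,0)):
        x0=np.array([.578,-.0665,.125+dz,az,.027]);D=np.diag([.003,.003,0 if zfix else .003,.15,.001])
        g=(lambda u:c2([u[0],u[1],.125,u[2],u[3]],sh)) if zfix else (lambda u:c2(u,sh))
        x0=x0[[0,1,3,4]] if zfix else x0;D=np.diag([.003,.003,.15,.001]) if zfix else D
        for _ in range(2):
            r=minimize(g,x0,method='Nelder-Mead',options=dict(maxiter=1200,initial_simplex=x0+np.r_[np.zeros((1,len(x0))),D]));x0=r.x
        if best is None or r.fun<best.fun:best=r
    print(sh,zfix,best.x.round(4),round(best.fun,1))
E
```

```text
(0.66, 1.42) True [ 0.5781 -0.0655  2.4629  0.0276] -291.9
(0.66, 1.42) False [ 0.5781 -0.0655  0.1249  2.4659  0.0276] -292.0
(0.4, 0.6) True [ 0.5785 -0.0666  2.3951  0.0272] -276.5
(0.4, 0.6) False [ 0.579  -0.0654  0.1217  2.467   0.0275] -291.7
(0.3, 0.2) True [ 0.5791 -0.0656  2.1669  0.0271] -267.2
(0.3, 0.2) False [ 0.5794 -0.0653  0.1201  2.4665  0.0275] -291.6
```

```bash
sed -i 's/AZ=2.40; P0=.*125\];/AZ=2.42; P0=np.r_[.5787,-.0656,.1225];/' tgt.py; cat > st.py <<'E'
from tgt import *; from plant import robot
def avg(k=6):
    P=[];O=[];F=[];Tq=[]
    for i in range(k):
        robot.read_camera("side");s=robot.read_state();P.append(s['tool_pos']);O.append(s['orientation']);F.append(s['force']);Tq.append(s['wrist_torque'])
    return np.mean(P,0),Ro.from_rotvec(O).mean().as_rotvec(),np.std(P,0),np.mean(F,0),np.mean(Tq,0)
E
python3 - <<'E'
from st import *
p,o,sd,F,Tq=avg();print(p.round(4),o.round(4),sd.round(4),F.round(2),Tq.round(3))
T=Ro.from_rotvec(o).as_matrix();np.save("pose.npy",np.r_[p,o])
for h in(.035,.018,.012,.0):
    R,e=elbow_pose(h);print(h,rel(robot,graspR(R),tcp(R,e),p,o))
E
```

```text
[ 0.563  -0.0462  0.1813] [ 0.2015  2.4487 -0.4097] [0.0001 0.0001 0.0003] [-0.22 -0.07 -1.34] [0.306 0.43  0.008]
0.035 (array([ 4.7, -0.7,  8.7]), array([-0.36, -0.1 ,  0.25]))
0.018 (array([ 9.1, -0.5, 25.2]), array([-0.36, -0.1 ,  0.25]))
0.012 (array([10.6, -0.5, 31. ]), array([-0.36, -0.1 ,  0.25]))
0.0 (array([13.7, -0.4, 42.6]), array([-0.36, -0.1 ,  0.25]))
```

Emit:
carry_out([
  [0.0047, -0.0007, 0.0087, -0.36, -0.1, 0.25],
  [0.007, -0.0006, 0.017, -0.36, -0.1, 0.25],
  [0.0091, -0.0005, 0.0252, -0.36, -0.1, 0.25],
  [0.0091, -0.0005, 0.0252, -0.36, -0.1, 0.25],
  [0.0091, -0.0005, 0.0252, -0.36, -0.1, 0.25],
])

```text
t: 7.52
tool_pos: [0.5695, -0.0554, 0.1554]
orientation: [0.205, 2.45, -0.401]
force: [0.7, -0.5, -0.8]
opening: 0.026
gripper_force: 30.0
```

```bash
sed -i 's/S=sh if c=="side"/S=np.r_[.4,.5] if c=="side"/' ehov.py; python3 ehov.py h3; python3 - <<'E'
from st import *
p,o,sd,F,Tq=avg(4);print(p.round(4),o.round(4),sd.round(4),F.round(2),Tq.round(3))
for h in(.018,.012,.0):
    R,e=elbow_pose(h);print(h,rel(robot,graspR(R),tcp(R,e),p,o))
import hand;hand.sh=np.r_[.4,.5];hand.run("h3",robot.read_state(),0)
E
```

```text
[ 0.56960236 -0.05523285  0.15558923] [ 0.06 -0.44  2.29 -0.57  0.74 -1.03] [ 0.4  0.3 -0.5]
elbow nominal [ 0.5704 -0.0592  0.1405] z [-0.35   0.31   0.884] x [-0.905  0.132 -0.405]
[ 0.5697 -0.0552  0.1557] [ 0.2043  2.4489 -0.4008] [0. 0. 0.] [-0.13  0.1  -1.04] [ 0.277  0.435 -0.035]
0.018 (array([-1.1,  0.2, -0.8]), array([-0.03, -0.11,  0.  ]))
0.012 (array([0.4, 0.2, 5. ]), array([-0.03, -0.11,  0.  ]))
0.0 (array([ 3.5,  0.2, 16.6]), array([-0.03, -0.11,  0.  ]))
h3 tx,tz,pitch [-0.0021 -0.0042 -0.1242] 12.8 nominal 17.0 nopitch 16.4 262.0 932
```

View pics/ovh3.png

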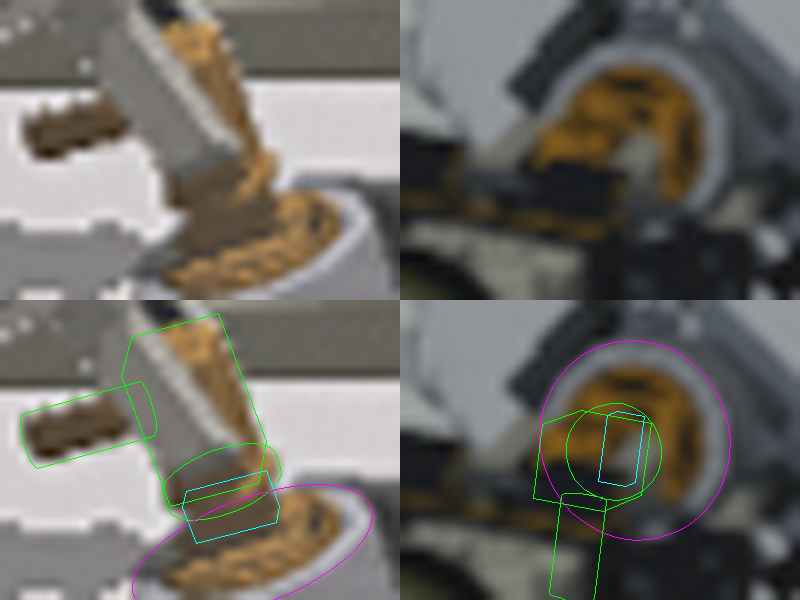

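The side view shows the key just above the sleeve face around tile (232,240), in line with the slot centre as predicted. I'll go down gently and watch the force.

Emit:
carry_out([
  [-0.0011, 0.0002, -0.0008, 0, -0.1, 0],
  [-0.0004, 0.0002, 0.002, 0, -0.1, 0],
  [0.0004, 0.0002, 0.005, 0, -0.1, 0],
  [0.0004, 0.0002, 0.005, 0, -0.1, 0],
])

```text
t: 8.32
tool_pos: [0.5726, -0.0577, 0.1521]
orientation: [0.204, 2.446, -0.403]
force: [1.7, -6.2, 0.5]
opening: 0.0256
gripper_force: 30.0
```

```bash
cat > chk.py <<'E'
from st import *
p,o,sd,F,Tq=avg(2);T=Ro.from_rotvec(o).as_matrix();Re=T@graspR(np.eye(3)).T;pe=p-T[:,2]*.0188-Re[:,2]*.033
R,f=elbow_pose(0);print("q",robot.read_state()['q'].round(2));print("elbow in slot frame mm",(1000*R.T@(pe-f)).round(1),"rot deg",Ro.from_matrix(R.T@Re).as_rotvec(degrees=True).round(2))
print("F slot",(R.T@F).round(1),"M",(R.T@Tq).round(2))
for h in(.014,.012,.008,.004,.0,-.002):
    R,e=elbow_pose(h);print(h,*rel(robot,graspR(R),tcp(R,e),p,o))
E
python3 chk.py
```

```text
q [ 0.05 -0.43  2.29 -0.58  0.72 -1.02]
elbow in slot frame mm [-0.7  1.  11.9] rot deg [ 0.12  0.03 -0.02]
F slot [-2.7  5.5 -2.4] M [ 0.94  0.12 -0.17]
0.014 [ 0.1  1.  -2.2] [-0.12  0.03  0.01]
0.012 [ 0.6  1.  -0.3] [-0.12  0.03  0.01]
0.008 [1.7 1.  3.6] [-0.12  0.03  0.01]
0.004 [2.7 1.  7.4] [-0.12  0.03  0.01]
0.0 [ 3.7  1.  11.3] [-0.12  0.03  0.01]
-0.002 [ 4.3  1.  13.2] [-0.12  0.03  0.01]
```

Emit:
carry_out([
  [-0.0008, -0.0016, 0.0002, 0, 0, 0],
  [-0.0003, -0.0018, 0.0021, 0, 0, 0],
  [0.0002, -0.0018, 0.004, 0, 0, 0],
  [0.0002, -0.0018, 0.004, 0, 0, 0],
])

```text
t: 8.93
tool_pos: [0.5737, -0.0598, 0.1483]
orientation: [0.204, 2.448, -0.401]
force: [-0.2, 0.3, -2.3]
opening: 0.0258
gripper_force: 30.0
```

```bash
python3 chk.py
```

```text
q [ 0.04 -0.42  2.29 -0.58  0.71 -1.02]
elbow in slot frame mm [-0.6  1.8  7.7] rot deg [ 0.04 -0.04  0.  ]
F slot [ 0.4  0.  -0.8] M [-0.15 -0.48  0.06]
0.014 [-1.1  1.8 -6.2] [-0.04 -0.04  0.01]
0.012 [-0.6  1.8 -4.3] [-0.04 -0.04  0.01]
0.008 [ 0.5  1.8 -0.4] [-0.04 -0.04  0.01]
0.004 [1.5 1.8 3.4] [-0.04 -0.04  0.01]
0.0 [2.5 1.8 7.3] [-0.04 -0.04  0.01]
-0.002 [3.1 1.8 9.2] [-0.04 -0.04  0.01]
```

The key is in with no side force, so I continue to the seat.

Emit:
carry_out([
  [0.0005, 0, 0.0019, 0, 0, 0],
  [0.001, 0, 0.0038, 0, 0, 0],
  [0.0014, 0, 0.0053, 0, 0, 0],
  [0.0016, 0, 0.0062, 0, 0, 0],
  [0.0016, 0, 0.0062, 0, 0, 0],
])

```text
t: 9.65
tool_pos: [0.5764, -0.0617, 0.1438]
orientation: [0.204, 2.447, -0.401]
force: [-8.9, 3.8, 6.2]
opening: 0.0258
gripper_force: 30.0
```

```bash
python3 chk.py
```

```text
q [ 0.04 -0.4   2.29 -0.59  0.7  -1.02]
elbow in slot frame mm [-1.2  1.9  2. ] rot deg [ 0.04  0.   -0.03]
F slot [ 5.9 -0.2  9.6] M [ 0.02 -1.1  -0.  ]
0.014 [ -2.    1.8 -11.9] [-0.04  0.   -0.02]
0.012 [ -1.5   1.8 -10. ] [-0.04  0.   -0.02]
0.008 [-0.4  1.9 -6.1] [-0.04  0.   -0.02]
0.004 [ 0.6  1.9 -2.2] [-0.04  0.   -0.02]
0.0 [1.6 1.9 1.6] [-0.04  0.   -0.02]
-0.002 [2.2 1.9 3.6] [-0.04  0.   -0.02]
```

Emit:
carry_out([
  [0.0006, 0, 0, 0, 0, 0],
  [0.0009, 0, 0.001, 0, 0, 0],
  [0.0009, 0, 0.001, 0, 0, 0],
])

```text
t: 10.12
tool_pos: [0.5769, -0.0618, 0.1437]
orientation: [0.204, 2.445, -0.401]
force: [-13.3, 5.9, 11.6]
opening: 0.0256
gripper_force: 30.0
```

```bash
python3 chk.py | head -3; python3 ehov.py h4
```

```text
q [ 0.04 -0.4   2.29 -0.59  0.69 -1.02]
elbow in slot frame mm [-1.7  1.8  1.7] rot deg [ 0.02  0.11 -0.04]
F slot [ 7.2 -0.1 16.8] M [ 0.14 -1.1  -0.02]
[ 0.57695431 -0.06180673  0.14376894] [ 0.04 -0.4   2.29 -0.59  0.69 -1.02] [-13.1   5.   11.6]
elbow nominal [ 0.5778 -0.0658  0.1287] z [-0.354  0.311  0.882] x [-0.903  0.131 -0.409]
```

View pics/ovh4.png

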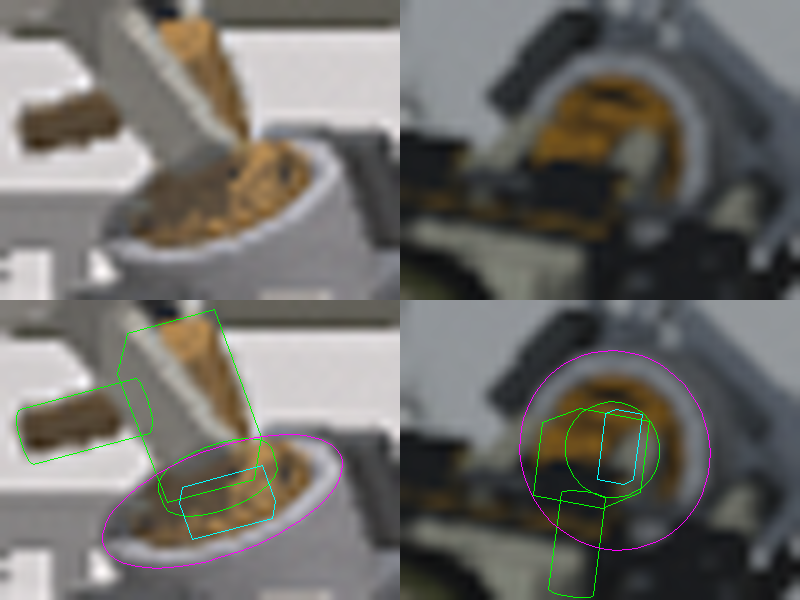

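The elbow stands in the sleeve. The flange is at side tile (160–275, 150–200), the key is no longer visible, and the outlet is on the dot side (toward the robot). The stop height matches the nominal rim at 125 mm, so I take it as seated and compute the screwing rows.

```bash
cat > turn.py <<'E'
from tgt import *
# command bookkeeping: elbow centre in initial slot frame (mm) and screw angle
Rs,f=elbow_pose(0)
def pose(c,s):
    R,_=elbow_pose(0,s); e=f+Rs@(np.array(c)/1000); return graspR(R),tcp(R,e)
def rows(c0,s0,way):
    R0,p0=pose(c0,s0)
    for c,s in way:
        R1,p1=pose(c,s);d=R0.T@(p1-p0);w=Ro.from_matrix(R0.T@R1).as_rotvec(degrees=True)
        print([round(float(q),4) for q in d]+[round(float(q),1) for q in w],end=", ")
    print()
E
python3 - <<'E'
from turn import *
s=S0+np.array([0,.06,.12,.18,.24,.30,.36,.42,.48,.48])
rows((-.05,1.8,.1),S0,[((-.5,1.8,1.2-2.4*(x-S0)),x) for x in s])
E
```

```text
[-0.0007, 0.0, -0.0009, 0.0, 0.0, 0.0], [-0.0007, -0.0003, -0.0008, 0.9, -0.0, 3.3], [-0.0006, -0.0006, -0.0007, 1.8, 0.0, 6.6], [-0.0005, -0.0009, -0.0005, 2.7, -0.0, 10.0], [-0.0004, -0.0012, -0.0004, 3.6, -0.0, 13.3], [-0.0003, -0.0014, -0.0003, 4.4, -0.0, 16.6], [-0.0002, -0.0017, -0.0002, 5.3, -0.0, 19.9], [-0.0, -0.002, -0.0001, 6.2, -0.0, 23.2], [0.0001, -0.0022, 0.0, 7.1, -0.0, 26.6], [0.0001, -0.0022, 0.0, 7.1, -0.0, 26.6],
```

Emit:
carry_out([
  [-0.0007, 0, -0.0009, 0, 0, 0],
  [-0.0007, -0.0003, -0.0008, 0.9, 0, 3.3],
  [-0.0006, -0.0006, -0.0007, 1.8, 0, 6.6],
  [-0.0005, -0.0009, -0.0005, 2.7, 0, 10],
  [-0.0004, -0.0012, -0.0004, 3.6, 0, 13.3],
  [-0.0003, -0.0014, -0.0003, 4.4, 0, 16.6],
  [-0.0003, -0.0014, -0.0003, 4.4, 0, 16.6],
], force=60)

```text
t: 11.2
tool_pos: [0.5764, -0.0632, 0.1435]
orientation: [0.582, 2.356, -0.366]
force: [-4.9, 2.3, 5.2]
opening: 0.0256
gripper_force: 60.0
```

```bash
python3 chk.py | head -3
```

```text
q [ 0.1  -0.34  2.26 -0.72  0.76 -0.57]
elbow in slot frame mm [-1.5  1.8  1.3] rot deg [-1.000e-02  6.000e-02 -1.711e+01]
F slot [2.1 0.5 6.3] M [ 0.21 -0.43 -0.05]
```

```bash
cat > yaw.py <<'E'
from tgt import *; from plant import robot
import sys
C=cams(robot);m=dict(C["side"]);m['cx']+=.4;m['cy']+=.5;tag=sys.argv[1]
I=robot.read_camera("side");cv2.imwrite(f"pics/side{tag}.png",I[:,:,::-1]);s=robot.read_state()
T=Ro.from_rotvec(s['orientation']).as_matrix();Re=T@graspR(np.eye(3)).T;pe=s['tool_pos']-T[:,2]*.0188-Re[:,2]*.033
c0,r0=np.round(proj(m,pe[None])[0]).astype(int)-[26,26];W=(c0,r0,48,30)
F=np.array([[x,y*k,z] for k in(1,-1) for x in(-.011,.011) for y in(.012,.045) for z in(.003,-.1)])@T.T+s['tool_pos']
ign=np.maximum(render(m,[F[:8]],np.eye(3),0,*W),render(m,[F[8:]],np.eye(3),0,*W))>.05
sl=render(m,[np.r_[ring(.042,-.03),ring(.042,.008)]],Rp,P0,*W)>.02
ok=~(ign|sl);B=brass(I)[r0:r0+30,c0:c0+48]
for y in np.deg2rad(range(-24,25,4)):
    R=Re@Ro.from_euler('z',y).as_matrix();r=render(m,ELB,R,pe,*W);print(int(round(np.degrees(y))),round(float((((r-B)**2)*ok).sum()),1),end=" | ")
print();np.set_printoptions(linewidth=200)
R=render(m,ELB,Re,pe,*W)>.5
for i in range(30): print(''.join(('f' if ign[i,j] else 's' if sl[i,j] else '.#-+'[int(B[i,j])+2*int(R[i,j])]) for j in range(48)))
E
python3 yaw.py y1
```

```text
-24 2.0 | -20 2.0 | -16 2.0 | -12 1.8 | -8 0.3 | -4 0.9 | 0 3.2 | 4 6.1 | 8 9.5 | 12 11.7 | 16 14.0 | 20 15.5 | 24 17.2 | 
fffffffffffffffffffffffffff.....................
ffffffffffffffffffffffffffff....................
ffffffffffffffffffffffffffff....................
fffffffffffffffffffffffffffff...................
ffffffffffffffffffffffffffffff..................
ffffffffffffffffffffffffffffff..................
fffffffffffffffffffffffffffffff.................
ffffffffffffffffffffffffffffffff................
ffffffffffffffffffffffffffffffff................
.ffffffffffffffffffffffffffffffff...............
..ffffffffffffffffffffffffffffffff..............
...fffffffffffffffffffffffffffffff..............
...ffffffffffffffffffffffffffffffff.............
....fffffffffffffffffffffffffffffff.............
.....ffffffffffffffffffffffffffffff.............
.....fffffffffffffffffffffffffffff..............
......ffffffffffffffffffffffffffff..............
.......ffffffffffffffffffffffffff...............
.......fffffffffffffffffffffffffssssss..........
.......+ffffffffffffffffffffffffsssssss.........
.......-+fffffffffffffffffffffssssssssss........
.......--ffffffffffffffffffsssssssssssss........
..........ffffffffffffffffffsssssssssssss.......
...........fffffffffffffffffsssssssssssss.......
...........fffffffffffffffffsssssssssssss.......
............fffffffffffffffsssssssssssssss......
............sffffffffffffffsssssssssssssss......
............ssffffffffffffssssssssssssssss......
...........sssfffffffffffssssssssssssssssss.....
...........ssssffffffffffssssssssssssssssss.....
```

The elbow follows the hand, so I keep turning.

```bash
python3 - <<'E'
from turn import *
z=lambda x:1.0-2.4*(x-S0)
s=S0+np.array([.30,.36,.42,.48,.54,.6,.66,.72,.72])
rows((-.5,1.8,.48),S0+.3,[((-.4,1.8,z(x)),x) for x in s])
E
```

```text
[0.0001, -0.0, 0.0002, 0.0, 0.0, 0.0], [0.0002, -0.0003, 0.0003, 0.9, 0.0, 3.3], [0.0003, -0.0006, 0.0004, 1.8, -0.0, 6.6], [0.0003, -0.0009, 0.0006, 2.7, 0.0, 10.0], [0.0004, -0.0012, 0.0007, 3.6, 0.0, 13.3], [0.0005, -0.0015, 0.0008, 4.4, 0.0, 16.6], [0.0007, -0.0017, 0.0009, 5.3, 0.0, 19.9], [0.0008, -0.002, 0.001, 6.2, 0.0, 23.2], [0.0008, -0.002, 0.001, 6.2, 0.0, 23.2],
```

Emit:
carry_out([
  [0.0002, -0.0003, 0.0003, 0.9, 0, 3.3],
  [0.0003, -0.0006, 0.0004, 1.8, 0, 6.6],
  [0.0003, -0.0009, 0.0006, 2.7, 0, 10],
  [0.0004, -0.0012, 0.0007, 3.6, 0, 13.3],
  [0.0005, -0.0015, 0.0008, 4.4, 0, 16.6],
  [0.0007, -0.0017, 0.0009, 5.3, 0, 19.9],
  [0.0008, -0.002, 0.001, 6.2, 0, 23.2],
  [0.0008, -0.002, 0.001, 6.2, 0, 23.2],
])

```text
t: 12.35
tool_pos: [0.5754, -0.0651, 0.1427]
orientation: [1.085, 2.159, -0.307]
force: [-6.8, 3.1, 8.1]
opening: 0.026
gripper_force: 60.0
```

```bash
python3 chk.py | head -3; python3 yaw.py y2
```

```text
q [ 0.17 -0.23  2.17 -0.8   0.89 -0.05]
elbow in slot frame mm [-1.6  1.9  0.3] rot deg [-3.000e-02  5.000e-02 -4.113e+01]
F slot [3.4 0.9 9.8] M [ 0.47 -0.68 -0.  ]
-24 1.3 | -20 0.4 | -16 0.1 | -12 0.1 | -8 0.1 | -4 0.1 | 0 0.1 | 4 0.2 | 8 0.3 | 12 0.4 | 16 0.7 | 20 0.7 | 24 0.9 | 
ffffffffffff..ffffffffffffffffff................
ffffffffffff...fffffffffffffffff................
fffffffffffff..ffffffffffffffffff...............
ffffffffffffff..fffffffffffffffff...............
ffffffffffffff..ffffffffffffffffff..............
fffffffffffffff..fffffffffffffffff..............
fffffffffffffff...fffffffffffffffff.............
ffffffffffffffff..ffffffffffffffffff............
ffffffffffffffff...fffffffffffffffff............
fffffffffffffffff..ffffffffffffffffff...........
ffffffffffffffffff..fffffffffffffffff...........
ffffffffffffffffff.+ffffffffffffffffff..........
.ffffffffffffffffff++fffffffffffffffff..........
..fffffffffffffffff+++fffffffffffffffff.........
..ffffffffffffffffff++fffffffffffffffff.........
...fffffffffffffffff+++ffffffffffffffff.........
...ffffffffffffffffff++fffffffffffffff..........
....ffffffffffffffffff++fffffffffffff...........
....ffffffffffffffffff++fffffffffffsss..........
.....ffffffffffffffffffssfffffffffsssss.........
......fffffffffffffffffssffffffffsssssss........
......ffffffffffffffffffssfffffsssssssss........
.......fffffffffffffffffsssssssssssssssss.......
.......ffffffffffffffffffssssssssssssssss.......
........fffffffffffffffffssssssssssssssss.......
........ffffffffffffffffffssssssssssssssss......
.........ffffffffffffffffsssssssssssssssss......
..........fffffffffffffsssssssssssssssssss......
..........ffffffffffffsssssssssssssssssssss.....
...........ffffffffffssssssssssssssssssssss.....
```

```bash
python3 - <<'E'
from turn import *
from plant import robot
s=robot.read_state();print(s['joint_torque'].round(3),s['wrist_torque'].round(3)); T=Ro.from_rotvec(s['orientation']).as_matrix();print("M tool",(T.T@s['wrist_torque']).round(2))
z=lambda x:1.0-2.4*(x-S0)
s=S0+np.array([.78,.84,.90,.96,1.0,1.04,1.08,1.1])
rows((-.4,1.8,z(S0+.72)),S0+.72,[((-.4,1.8,z(x)),x) for x in s])
E
```

```text
[ -1.278 -32.033 -45.408  -3.233  -1.96    0.161] [-0.226  0.629 -0.325]
M tool [ 0.7   0.19 -0.17]
[0.0, -0.0003, 0.0001, 0.9, 0.0, 3.3], [0.0001, -0.0006, 0.0003, 1.8, 0.0, 6.6], [0.0002, -0.0009, 0.0004, 2.7, -0.0, 10.0], [0.0003, -0.0012, 0.0005, 3.6, -0.0, 13.3], [0.0004, -0.0013, 0.0006, 4.2, 0.0, 15.5], [0.0004, -0.0015, 0.0007, 4.7, -0.0, 17.7], [0.0005, -0.0017, 0.0008, 5.3, -0.0, 19.9], [0.0006, -0.0018, 0.0008, 5.6, -0.0, 21.0],
```

Emit:
carry_out([
  [0, -0.0003, 0.0001, 0.9, 0, 3.3],
  [0.0001, -0.0006, 0.0003, 1.8, 0, 6.6],
  [0.0002, -0.0009, 0.0004, 2.7, 0, 10],
  [0.0003, -0.0012, 0.0005, 3.6, 0, 13.3],
  [0.0003, -0.0012, 0.0005, 3.6, 0, 13.3],
])

```text
t: 13.12
tool_pos: [0.5746, -0.066, 0.142]
orientation: [1.357, 2.01, -0.269]
force: [-7.1, 3.8, 8.2]
opening: 0.0259
gripper_force: 60.0
```

```bash
python3 chk.py | head -3; python3 - <<'E'
from turn import *
from plant import robot
s=robot.read_state();print(s['joint_torque'].round(3)); T=Ro.from_rotvec(s['orientation']).as_matrix();print("M tool",(T.T@s['wrist_torque']).round(2))
z=lambda x:1.0-2.4*(x-S0)
rows((-.4,1.8,z(S0+.96)),S0+.96,[((-.4,1.8,z(x)),x) for x in S0+np.array([1.0,1.04,1.08,1.11,1.13])])
E
```

```text
q [ 0.19 -0.17  2.11 -0.8   0.96  0.2 ]
elbow in slot frame mm [-1.5  1.9 -0.3] rot deg [ 0.00e+00  3.00e-02 -5.49e+01]
F slot [3.  0.2 9.9] M [ 0.58 -0.62  0.07]
[ -1.423 -34.547 -44.833  -3.287  -1.69    0.295]
M tool [ 0.79 -0.15 -0.28]
[0.0, -0.0002, 0.0001, 0.6, 0.0, 2.2], [0.0001, -0.0004, 0.0002, 1.2, 0.0, 4.4], [0.0001, -0.0006, 0.0003, 1.8, 0.0, 6.6], [0.0001, -0.0007, 0.0003, 2.2, 0.0, 8.3], [0.0002, -0.0008, 0.0004, 2.5, 0.0, 9.4],
```

Emit:
carry_out([
  [0, -0.0002, 0.0001, 0.6, 0, 2.2],
  [0.0001, -0.0004, 0.0002, 1.2, 0, 4.4],
  [0.0001, -0.0006, 0.0003, 1.8, 0, 6.6],
  [0.0002, -0.0008, 0.0003, 2.4, 0, 8.8],
  [0.0002, -0.0008, 0.0003, 2.4, 0, 8.8],
  [0.0002, -0.0008, 0.0003, 2.4, 0, 8.8],
])

```text
t: 13.98
tool_pos: [0.574, -0.0664, 0.1415]
orientation: [1.527, 1.899, -0.242]
force: [-5.4, 2.9, 7.3]
opening: 0.0259
gripper_force: 60.1
```

```bash
python3 chk.py | head -3; python3 - <<'E'
from turn import *
from plant import robot
s=robot.read_state();print(s['joint_torque'].round(3)); T=Ro.from_rotvec(s['orientation']).as_matrix();print("M tool",(T.T@s['wrist_torque']).round(2))
print("back off along tool -z & up dirs: n in tool",(T.T@n).round(3))
E
```

```text
q [ 0.19 -0.13  2.07 -0.78  1.01  0.35]
elbow in slot frame mm [-1.5  1.9 -0.6] rot deg [ 3.0e-02  2.0e-02 -6.4e+01]
F slot [1.5 0.6 8.6] M [ 0.53 -0.54  0.27]
[ -1.357 -36.585 -44.499  -3.15   -1.377   0.412]
M tool [ 0.62 -0.23 -0.47]
back off along tool -z & up dirs: n in tool [-0.259 -0.    -0.966]
```

The elbow is at 64° turned (≈1.53) and the resisting torque is up to about 0.5 N m, so I release and back off to look.

Emit:
carry_out([
  [0, 0, -0.0005, 0, 0, 0],
  [0, 0, -0.0005, 0, 0, 0],
  [0, 0, -0.0005, 0, 0, 0],
  [0, 0, -0.0005, 0, 0, 0],
  [0, 0, -0.03, 0, 0, 0],
  [0, 0, -0.07, 0, 0, 0],
  [0, 0, -0.12, 0, 0, 0],
  [0, 0, -0.16, 0, 0, 0],
  [0.15, 0, -0.18, 0, 0, 0],
  [0.15, 0, -0.18, 0, 0, 0],
  [0.15, 0, -0.18, 0, 0, 0],
], jaw=110)

```text
t: 15.45
tool_pos: [0.4909, 0.1508, 0.1833]
orientation: [1.527, 1.901, -0.244]
force: [0.0, -0.7, 0.2]
opening: 0.0529
gripper_force: 0.0
```

```bash
cat > fin.py <<'E'
from turn import *; from plant import robot
C=cams(robot);I={c:robot.read_camera(c) for c in C}
s=robot.read_state();print(s['tool_pos'],s['force'].round(1))
B={c:brass(I[c]) for c in C}
c0=np.array([-.6,1.8,-.4])
for sc in(.41,1.2,1.3,1.4,1.5,1.6,1.7):
  R,_=elbow_pose(0,sc);o=[]
  for z in(0,4,10):
    e=f+Rs@((c0+[0,0,z])/1000);t=[]
    for c in C:
        m=dict(C[c])
        if c=="side":m['cx']+=.4;m['cy']+=.5
        a,b=np.round(proj(m,(e+.02*n)[None])[0]).astype(int)-[24,24];W=(a,b,48,48)
        r=render(m,ELB,R,e,*W);sl=render(m,[np.r_[ring(.034,-.005),ring(.034,.006)]],Rp,P0,*W)>.02
        t.append(round(float((((r-B[c][b:b+48,a:a+48])**2)*~(sl&(r<.1))).sum()),1))
    o.append(t)
  print(sc,o)
R,_=elbow_pose(0,1.5);e=f+Rs@(c0/1000)
def ov(c):
    m=C[c];S=np.r_[.4,.5] if c=="side" else 0;cc,r=np.round(proj(m,(e+.015*n)[None])[0]).astype(int)
    raw=cv2.resize(I[c][r-15:r+15,cc-20:cc+20],(400,300),interpolation=cv2.INTER_CUBIC)[:,:,::-1].copy();im=raw.copy()
    for P in ELB:
        uv=((proj(m,P@R.T+e)+S-[cc-20,r-15]+.5)*10-.5).astype(np.float32);cv2.polylines(im,[cv2.convexHull(uv).astype(np.int32)],True,(0,255,0),1)
    return np.vstack([raw,im])
cv2.imwrite("pics/fin.png",np.hstack([ov("side"),ov("top")]))
E
python3 fin.py
```

```text
[0.49096795 0.15032453 0.18311711] [ 0.4 -0.2  0.4]
0.41 [[89.9, 71.0], [97.6, 69.4], [114.5, 71.2]]
1.2 [[64.5, 49.3], [72.6, 46.8], [95.1, 49.3]]
1.3 [[51.0, 34.1], [60.8, 32.5], [84.4, 36.0]]
1.4 [[35.0, 18.8], [48.3, 16.5], [72.7, 21.5]]
1.5 [[23.0, 13.5], [37.8, 11.1], [64.2, 16.9]]
1.6 [[19.6, 22.9], [32.5, 21.1], [55.2, 24.7]]
1.7 [[20.2, 37.3], [30.0, 35.3], [52.2, 37.9]]
```

View pics/fin.png

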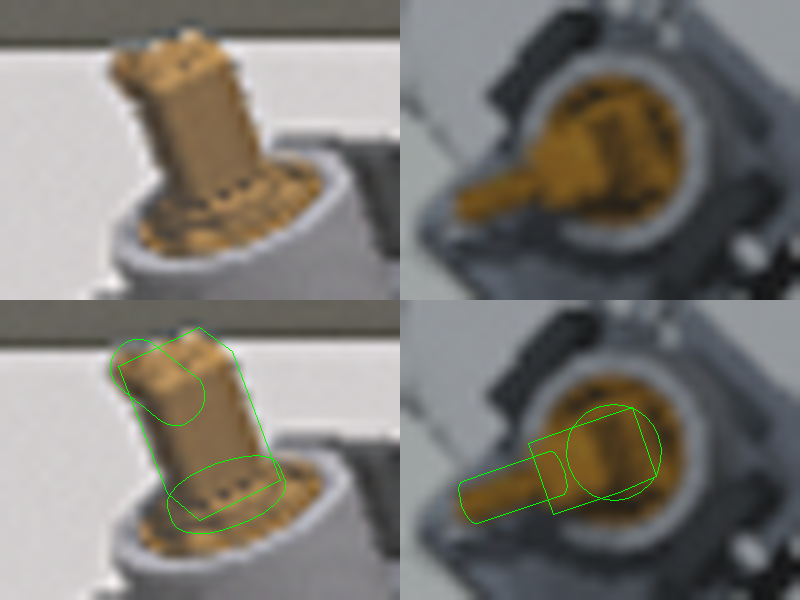

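The picture shows the elbow seated. Its outlet points left along the red mark in the top view (tile 455–545, ~200), and the best fit is about 1.5, so I hand in.

```bash
python3 -c "
from plant import robot
print(robot.close_job())"
```

```text
the job is handed in; nothing more can be done
None
```

I took the brass elbow out of the rack, seated it in the port and screwed it to about 1.5 rad, with the outlet along the red mark. I let go and handed the job in, but no verdict came back; the screw value is my estimate from the arm's pose and the pictures.

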